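# Load the deburring carousel and lock its speed knob

## Robot

A 6-joint arm with a two-finger parallel gripper is mounted at the origin on the work surface; the furniture and walls round the work are solid. World frame = base frame: x ahead of the robot, y to its left, z up, the work surface at z = 0. Lengths are in m, angles in rad, forces in N, time in s.
With the tool pointing down it reaches from about 0.35 to 0.775 m from the base axis. Payload 7.3 kg.
Tool frame: the origin (TCP) lies at the very end of the fingers, on their centre line; the grasp point (between the pads) lies 19 mm behind it; z points along the fingers, y is the line along which they close (so a half turn about z gives the same grasp; the last joint's range is limited). The gripper opens to 92 mm and grips with 3 to 60 N. Pads are 19 mm wide; open, the fingers measure 130 mm over their backs; the gripper's body (75 mm by 190 mm) begins 47 mm behind the grasp point.
Start: joints at [1.002, 0.342, 1.524, -0, 1.275, -0.146], TCP at [0.215, 0.479, 0.227] pointing down, gripper open.
Joint ranges: [-2.53, 2.53], [-0.77, 2.02], [0.04, 2.7], [-1, 4.14], [0.28, 2.66], [-3.11, 3.11]. Speed limits (rad/s): [2.57, 2.57, 3.14, 3.14, 3.14, 3.14].

## Interface

Orientations are given as [roll, pitch, yaw] about the fixed x, y, z axes, in that order (R = Rz(yaw) Ry(pitch) Rx(roll)).
In Python, from cell import robot, read_camera, get_calibration gives the robot as it stands. The module is installed in compiled form; this text tells all that it offers.
- The arm moves only by the tool send_rows, never from a script. Its argument "plan" is a list of rows, each a list of 2 entries, a list of its own where there are three numbers: the shift along the tool's x, y, z as a fraction of full scale, then the turn, a rotation vector about the tool's x, y, z as a fraction of full scale. A call has exactly 10 rows; each row shifts and turns the commanded pose from where the row before left it, along the tool's axes as they then stand; what a row does not reach is not made up. Full scale, the value 1, is 0.025 m for a shift and 90 degrees for a turn. A row lasts 1/8 s, in which the tool goes at most 62.5 mm and 10.7 degrees, less where a joint would pass 70% of its speed; a pose out of reach is approached as far as the arm can. A call with a number of a shift or a turn outside -1 to 1 is refused whole. A call with a gripper value outside its range is refused whole. "gripper" is the opening, from -1 (shut) to 1 (fully open), so that 0 is half open, set as the call begins (left out, the last holds). The fingers move at their own pace and stop on an object; "force" is the grip in N (left out, the last holds). Time passes only in rows, so rows that do not move let the fingers close, or fill a call up. It gives the time, the measured TCP pose, the force, the opening and the grip force at its end, in the units of the state.
- robot.observe(): the state, without advancing time (a new reading comes with each control period).
- read_camera(name): name is "side" or "top"; returns (picture, depth): 420x560x3 uint8, blue, green, red; 420x560 float32, m along the optical axis (not along the pixel's ray), 0 where there is no reading.
- get_calibration(name): a dict with "intrinsics" (3x3 intrinsics, pixels), "rvec" (rotation vector, rad) and "tvec" (3), from world to camera coordinates, as OpenCV has them. Camera axes: x right, y down, z forward; pixel columns grow to the right and rows downward; lengths in m; the calibration is good to about 2 mm. A picture is of the moment at which its call begins. get_calibration takes no time and is no camera call.
- robot.hand_in(): hands the job in; it is judged then, once.
The state is a dict: "time": time; "qpos": joint angles; "qvel": joint speeds; "joint_efforts": joint torques, N m; "tool_pos": TCP position; "tool_rot": TCP orientation; "contact_force": force on the tool from outside, world axes, zero at the start; "torque": the same for the moment, N m; "opening": finger opening in m; "grip_force": force on a finger pad.
Only numpy, scipy, OpenCV 4.12 (cv2) and the standard library are available. Lean on these libraries where they do the work, as an engineer would, in place of code of your own. Each camera call takes 0.05 s, during which the arm holds its last target. There are 200 camera calls.

## Task

Load the deburring carousel through its hopper: every thick steel block goes into the blue compartment and every slim steel bar into the yellow one, so turn the tray by the black handle on its hub to bring the right compartment squarely under the hopper before you let pieces fall in. When everything is loaded, park the tray with the empty white compartment squarely under the hopper. Then press the pulled-out speed knob fully home, turn it until its white pointer stands at the red mark, and pull it straight up all the way to lock it there. Leave the mug, the jar and the tape measure alone.

Things in the scene. Friction and masses are not known exactly. Their poses are not given: they have to be found in the camera images.
- station: Green base (300 x 300 mm) of the carousel, fixed. Origin: centre of its underside, on the hub axis; its x axis points from the hub to the hopper. A fixed clear guard plate (top at height 117 mm, on four corner posts) covers the whole tray, so pieces can enter only through the hopper, into whichever compartment is below it.
- hopper (a point): Centre of the mouth of the square aluminium hopper on the guard plate: height 177 mm, mouth about 100 mm wide, narrowing to an open 76 mm square throat, 90 mm from the hub axis. Axes as station. A piece let go just above the mouth falls about 150 mm to the tray floor (height 35 mm); the fall is intended.
- hub (a point): Point on the hub axis at height 222 mm, in the tray's handle: a black bar 62 x 14 mm, 40 mm tall (heights 196 to 236). Turns with the tray. Its x and y axes lie along the dividers, z up; the bar's length lies midway between +x and +y. Quadrants: blue x>0, y>0; yellow x<0, y>0; white x<0, y<0; green x>0, y<0. A disc at 192 mm under the bar repeats the colours in their directions.
- tray (a joint): Angle of the round tray (radius 134 mm), rad, anticlockwise from above positive. 0 or any whole turn: blue squarely under the hopper, handle bar along the hopper direction; -pi/2: yellow; pi: white. Stops at -6.4 and 6.4. Stays where left (friction 0.1 N m). Within about 9 degrees of square the whole throat opens into one compartment.
- blue (a point): Centre of the blue compartment's floor, 90 mm from the hub axis; it has a blue floor mat and moves with the tray.
- yellow (a point): Centre of the yellow compartment's floor, 90 mm from the hub axis; it has a yellow floor mat and moves with the tray.
- white (a point): Centre of the white compartment's floor, 90 mm from the hub axis, opposite blue; it stays empty and moves with the tray.
- knob_grip (a point): On the upright axis of the grey speed knob, 11 mm below the top of its grip bar. Bar: 48 x 16 mm, 36 mm tall, on a round black skirt of 54 mm diameter whose top is 24 mm below this point. Height of the point: 91 mm pressed home, plus knob_lift. x axis: along the bar towards the pointer; z up; turns and lifts with the knob. The control box below is 100 x 100 mm, top at 55 mm.
- pointer (a point): Tip of the knob's white pointer, 36 mm from the knob axis, along the grip bar; it turns and lifts with the knob.
- mark (a point): Inner end of the red setting mark on the black dial, 36 mm from the knob axis, at height 60 mm; it stays put during a run but stands elsewhere from start to start. The knob is set when the pointer tip is straight above or beside this point.
- knob_turn (a joint): Angle of the knob, rad, anticlockwise seen from above positive, 0 when the pointer is along the control box's x axis; stops at -2 and 2; stays where it is left (friction 0.04 N m). At the start the mark lies 0.7 to 2.5 rad anticlockwise of the pointer. Turn it pressed home.
- knob_lift (a joint): How far the knob is pulled out (up), m: 0 pressed home, 0.014 fully out at its stop. It starts out. It stays where it is left (3 N of friction both ways).
- block_1: A dull steel block with a dark hole mark on top, 35 x 50 x 31 mm (its x, y, z), 0.3 to 0.5 kg. Origin: centre of its underside. One or two thick blocks are present.
- block_2: A dull steel block with a dark hole mark on top, 35 x 50 x 31 mm (its x, y, z), 0.3 to 0.5 kg. Origin: centre of its underside. One or two thick blocks are present.
- bar_1: A dull slim steel bar with a dark hole mark on top, 20 x 60 x 23 mm (its x, y, z), 0.15 to 0.25 kg. Origin: centre of its underside. One or two slim bars are present.
- bar_2: A dull slim steel bar with a dark hole mark on top, 20 x 60 x 23 mm (its x, y, z), 0.15 to 0.25 kg. Origin: centre of its underside. One or two slim bars are present.
- mug: White mug with dark spots, 91 mm tall, not to be disturbed. Origin: centre of its underside.
- bolt_jar: Clear jar with a dark lid, 70 mm wide, 86 mm tall, not to be disturbed. Origin: centre of its underside.
- tape_measure: Yellow tape measure, 32 x 84 x 62 mm, not to be disturbed. Origin: centre of its underside.
There are look-alikes about, which are no part of the job. Leave any green look-alike of the bar_1 alone.

How it is judged:
By the outcome, as a careful person would: the job done as asked, in the order asked, and still so for the second after the job is handed in, with the robot touching nothing.
Of block_1, block_2, bar_1, bar_2 only 3 to 4 are there at a start; the rules pass over those that are not, and their reading is None.
At some moment in a run one of block_1, block_2, bar_1, bar_2 may be knocked a few centimetres aside while the robot is not near it.
Once in a run the grip may slacken for a moment while it holds something.
It also fails if it takes over 208 s, if anything falls off the work surface, if the arm or the gripper's body presses on something with over 40 N, if the wrist force passes 120 N, or if a joint passes its speed limit or range.

## Working session

There is one attempt and no reset: what is moved stays moved. The work goes in short steps, Python scripts to look and compute and a tool call to move; the robot and the scene stay as the last step left them, time stands still between calls to the robot, and variables do not carry over. Pictures are saved under pics/ and viewed, at most 15 in all, crops included, and the job is handed in when it is done.

Besides the shell and the picture viewer there is one more tool, called after "Emit:" by a JSON object that holds its "op" and its "data". send_rows: Moves the arm, as the interface text tells. Shift numbers are shares of 0.025 m and turn numbers shares of 90 degrees, none past 1 either way. Its arguments: {"type":"object","properties":{"plan":{"type":"array"},"gripper":{"type":"number"},"force":{"type":"number"}},"required":["plan"]}

```bash
mkdir -p pics; cat > h.py <<'E'
import numpy as np, cv2
from cell import robot, read_camera, get_calibration
def cal(n):
    c=get_calibration(n); K=np.array(c["intrinsics"],float); R=cv2.Rodrigues(np.array(c["rvec"],float))[0]; t=np.array(c["tvec"],float).ravel(); return K,R,t
def ray(n,u,v,z):
    K,R,t=cal(n); o=-R.T@t; d=R.T@np.linalg.solve(K,[u,v,1.]); return o+d*(z-o[2])/d[2]
def proj(n,p):
    K,R,t=cal(n); q=K@(R@np.asarray(p,float)+t); return q[:2]/q[2]
def cloud(n,dep):
    K,R,t=cal(n); v,u=np.indices(dep.shape); P=np.stack([(u-K[0,2])/K[0,0]*dep,(v-K[1,2])/K[1,1]*dep,dep],-1); return (P-t)@R
E
python3 - <<'E'
from h import *
for n in ("top","side"):
    p,d=read_camera(n); cv2.imwrite(f"pics/{n}0.png",p); np.save(f"{n}0.npy",d)
    K,R,t=cal(n); print(n,-R.T@t,K[0,0],R[2])
print(robot.observe())
E
```

```text
top [-0.55809311 -0.02122274  1.53465025] 508.7135048184622 [ 0.60274853  0.05329446 -0.79614943]
side [0.47028276 1.29972079 1.01965942] 452.00747437847474 [-0.00779868 -0.81716962 -0.57634451]
{'time': 0.1, 'qpos': array([ 1.00201928e+00,  3.42638842e-01,  1.52490554e+00,  1.24434861e-05,
        1.27542890e+00, -1.45978537e-01]), 'qvel': array([-2.84776865e-04, -2.23950147e-03, -3.94283163e-03, -3.21284550e-05,
        9.88783229e-05, -4.27135003e-04]), 'joint_efforts': array([ 3.23418108e-04, -4.32006276e+01, -2.44691116e+01,  7.17473100e-02,
        5.26838447e-02, -5.04129730e-05]), 'tool_pos': array([0.21518239, 0.47847558, 0.22612741]), 'tool_rot': array([-3.14022844e+00, -2.12599587e-04,  2.71879037e+00]), 'contact_force': array([-0.08142426, -0.48147051, -0.0438693 ]), 'torque': array([ 0.01730279, -0.00364707,  0.02662353]), 'grip_force': 0.0, 'opening': 0.09144279177231032}
```

View pics/top0.png

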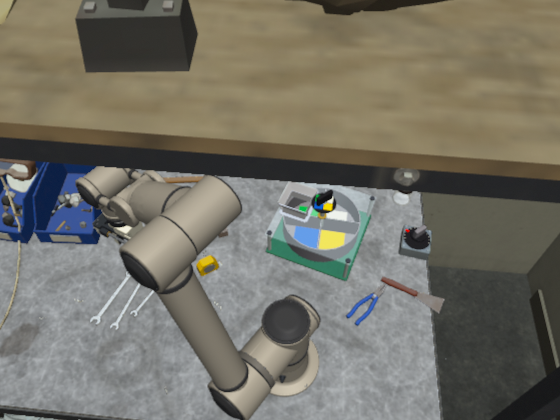

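View pics/side0.png

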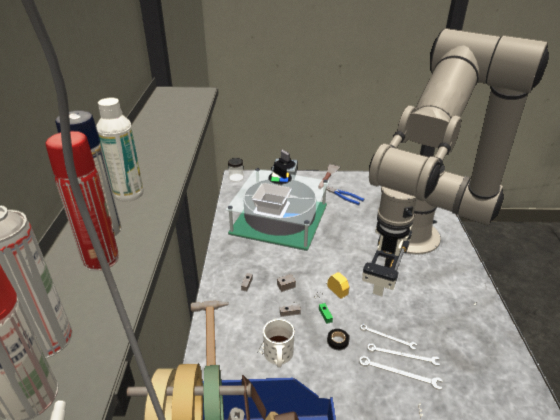

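The top view shows the station (320,230), knob (416,238), jar (403,190). The side view shows steel pieces at about (248,281), (287,283) and (289,310), a green look-alike (326,312), the tape (339,285) and the mug (278,342). Next I'll enlarge the crops and measure.

```bash
python3 - <<'E'
from h import *
s=cv2.imread("pics/side0.png"); t=cv2.imread("pics/top0.png")
a=cv2.resize(s[140:370,190:450],None,fx=2.3,fy=2.3,interpolation=cv2.INTER_CUBIC)
cv2.imwrite("pics/sidec.png",a)
b=cv2.resize(t[160:290,240:460],None,fx=3.6,fy=3.6,interpolation=cv2.INTER_CUBIC); cv2.imwrite("pics/topc.png",b)
D={n:cloud(n,np.load(n+"0.npy")) for n in("top","side")}
for n,pts in {"side":[(248,281),(287,283),(289,310),(326,312),(339,285),(278,330),(235,165),(280,345),(150,140),(200,150),(210,305),(210,330)],"top":[(416,238),(407,180),(300,200),(324,200),(370,198),(268,233),(348,265),(280,160),(280,175),(207,266),(360,235)]}.items():
    for u,v in pts: print(n,u,v,D[n][v,u].round(3))
E
```

```text
side 248 281 [0.571 0.273 0.024]
side 287 283 [0.449 0.287 0.03 ]
side 289 310 [0.444 0.392 0.025]
side 326 312 [0.336 0.396 0.022]
side 339 285 [0.293 0.316 0.052]
side 278 330 [0.475 0.489 0.052]
side 235 165 [ 0.664 -0.353  0.083]
side 280 345 [0.469 0.563 0.083]
side 150 140 [0.794 0.289 0.515]
side 200 150 [ 0.889 -0.782 -0.073]
side 210 305 [0.676 0.375 0.024]
side 210 330 [0.665 0.464 0.02 ]
top 416 238 [ 0.439 -0.412  0.079]
top 407 180 [-0.229 -0.12   1.153]
top 300 200 [ 0.577 -0.006  0.058]
top 324 200 [ 0.47  -0.086  0.208]
top 370 198 [ 0.557 -0.25   0.129]
top 268 233 [0.378 0.09  0.123]
top 348 265 [ 0.343 -0.188  0.021]
top 280 160 [-0.22   0.006  1.157]
top 280 175 [-0.22   0.006  1.134]
top 207 266 [0.274 0.284 0.05 ]
top 360 235 [ 0.407 -0.216  0.115]
```

View pics/sidec.png

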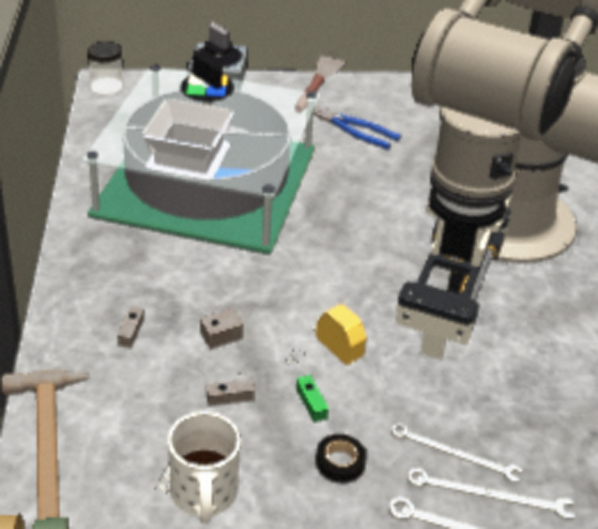

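View pics/topc.png

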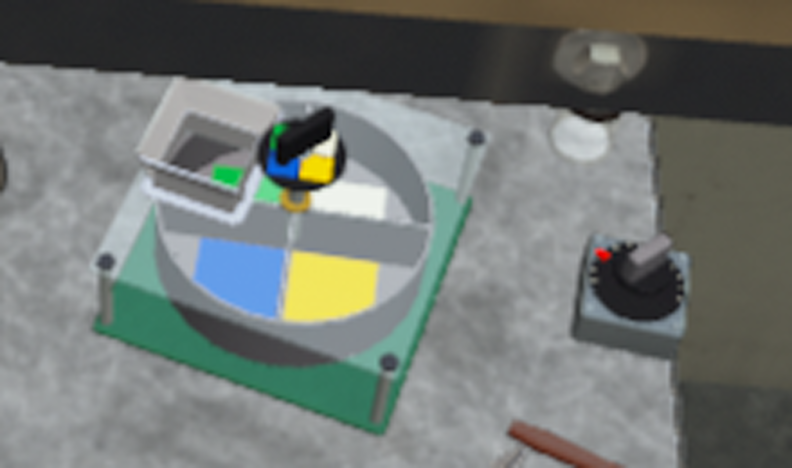

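```bash
cat > m.py <<'E'
from h import *
def frames(tag):
    out={}
    for n in("top","side"):
        p,d=read_camera(n); cv2.imwrite(f"pics/{n}{tag}.png",p); np.save(f"{n}{tag}.npy",d); out[n]=(p,cloud(n,d),d)
    return out
def load(tag):
    o={}
    for n in("top","side"):
        d=np.load(f"{n}{tag}.npy"); o[n]=(cv2.imread(f"pics/{n}{tag}.png"),cloud(n,d),d)
    return o
def line(P):
    c=(P.min(0)+P.max(0))/2
    r=cv2.minAreaRect(P.astype(np.float32)*1000); w,h=r[1]; a=r[2] if w>h else r[2]+90
    return np.array(r[0]).round(1), sorted(np.round(r[1],1)), round((a+90)%180-90,1)
def pieces(F,names=("side","top"),box=(.25,.72,.2,.62)):
    for n in names:
        p,C,d=F[n]; z=C[...,2]; m=((z>.01)&(z<.07)&(d>0)&(C[...,0]>box[0])&(C[...,0]<box[1])&(C[...,1]>box[2])&(C[...,1]<box[3])).astype(np.uint8)
        k,l,s,ce=cv2.connectedComponentsWithStats(m)
        for i in range(1,k):
            if s[i,4]<25: continue
            q=l==i; zz=z[q]; top=q&(z>np.percentile(zz,90)-.006)
            print(n,ce[i].round(),s[i,4],"ztop",np.percentile(zz,90).round(3),"bgr",p[q].mean(0).round(),*line(C[top][:,:2]))
def region(F,n,c,r,z0,z1):
    p,C,d=F[n]; return (d>0)&(np.hypot(C[...,0]-c[0],C[...,1]-c[1])<r)&(C[...,2]>z0)&(C[...,2]<z1)
E
python3 - <<'E'
from m import *
F=load("0"); pieces(F)
A={"top":[(372.5,198),(269.4,232.8),(348,260.5)],"side":[(230,207.4),(306.5,222.6),(257.4,170.4)]}
for n in A:
    for u,v in A[n]: print(n,u,v,ray(n,u,v,.122).round(4))
hub=(.45,-.09)
for n in("top","side"):
    q=region(F,n,(.46,-.09),.07,.2,.25)
    if q.sum()>20: print("handle",n,q.sum(),F[n][1][q][:,2].max(),line(F[n][1][q][:,:2]))
    q=region(F,n,(.44,-.41),.06,.095,.13)
    if q.sum()>20: print("knob",n,q.sum(),F[n][1][q][:,2].max(),line(F[n][1][q][:,:2]))
    p=F[n][0].astype(int); red=(p[...,2]>150)&(p[...,1]<70)&(p[...,0]<70)
    v,u=np.nonzero(red[:,390:440] if n=="top" else red[140:180,270:310]); 
    if len(v): 
        u=u+(390 if n=="top" else 270); v=v+(0 if n=="top" else 140)
        print("red",n,len(v),u.mean(),v.mean(),ray(n,u.mean(),v.mean(),.06))
q=region(F,"side",(.49,.0),.12,.165,.19); print("hopper rim",q.sum(),line(F["side"][1][q][:,:2]))
E
```

```text
side [246. 281.] 113 ztop 0.023 bgr [125. 133. 142.] [576.4 263.8] [np.float64(19.6), np.float64(61.3)] 76.9
side [339. 284.] 354 ztop 0.061 bgr [ 69. 156. 184.] [291.8 291.9] [np.float64(30.2), np.float64(44.9)] -51.2
side [286. 281.] 203 ztop 0.031 bgr [114. 124. 134.] [451.5 271.2] [np.float64(38.8), np.float64(51.6)] 25.2
side [210. 328.] 731 ztop 0.024 bgr [118. 146. 173.] [678.6 466. ] [np.float64(88.3), np.float64(223.3)] 88.2
side [326. 312.] 135 ztop 0.023 bgr [ 85. 166.  69.] [337.3 390.9] [np.float64(20.1), np.float64(62.0)] -71.7
side [290. 309.] 153 ztop 0.023 bgr [119. 128. 137.] [441.6 380.3] [np.float64(25.4), np.float64(60.3)] 7.0
side [278. 333.] 372 ztop 0.065 bgr [104. 116. 127.] [472.9 497.5] [np.float64(31.4), np.float64(71.5)] -3.4
side [338. 338.] 258 ztop 0.019 bgr [46. 54. 61.] [310.  482.8] [np.float64(58.8), np.float64(61.1)] 60.2
side [278. 353.] 398 ztop 0.065 bgr [139. 152. 157.] [476.8 564.2] [np.float64(67.7), np.float64(78.6)] -3.5
top [182. 179.] 214 ztop 0.026 bgr [ 90. 119. 145.] [660.3 452. ] [np.float64(29.6), np.float64(162.8)] -81.6
top [223. 
[... 304 characters left out ...]
2996 -0.1769  0.122 ]
side 230 207.4 [0.6468 0.0125 0.122 ]
side 306.5 222.6 [0.3848 0.0968 0.122 ]
side 257.4 170.4 [ 0.5639 -0.2436  0.122 ]
handle top 157 0.241901017320851 (array([472.1, -83.7]), [np.float64(17.2), np.float64(64.4)], -48.8)
knob top 82 0.12160891792629698 (array([ 455.4, -418. ]), [np.float64(18.1), np.float64(49.8)], -50.7)
red top 5 407.2 230.4 [ 0.48045802 -0.38848255  0.06      ]
handle side 137 0.23789450446632762 (array([475.8, -80.3]), [np.float64(16.9), np.float64(62.4)], -48.3)
knob side 51 0.1195363986942564 (array([ 454.1, -415.7]), [np.float64(23.2), np.float64(52.2)], -49.7)
hopper rim 354 (array([493.8, -28.3]), [np.float64(113.6), np.float64(187.2)], 72.6)
```

```bash
cat > go.py <<'E'
# usage: go.py x y z yawdeg : turn first, then shift (one 10-row call each unless told)
import sys; from h import *
from scipy.spatial.transform import Rotation as Ro
x,y,z,yaw=map(float,sys.argv[1:5]); s=robot.observe()
y0=np.degrees(s["tool_rot"][2]); d=(yaw-y0+180)%360-180
if len(sys.argv)>5: d=yaw-y0+float(sys.argv[5])
w=np.array([x,y,z])-s["tool_pos"]
R=Ro.from_euler("xyz",[np.pi,0,np.radians(y0+d)]); L=R.inv().apply(w)/.025
print("t",round(s["time"],2),"yaw",y0.round(1),"pos",s["tool_pos"].round(4),"q6",np.degrees(s["qpos"][5]).round(),"turn total frac",round(-d/90,4),"shift total frac",L.round(3),"norm rows",np.linalg.norm(L).round(1),"world",w.round(3))
E
python3 - <<'E'
from m import *
F=load("0"); 
q=region(F,"side",(.50,.004),.085,.168,.186); print(q.sum(),line(F["side"][1][q][:,:2]))
q=region(F,"top",(.50,.004),.085,.168,.186); print(q.sum(),line(F["top"][1][q][:,:2]))
E
python3 go.py .474 -.082 .29 131.5
```

```text
207 (array([500.3,  -4.6]), [np.float64(115.8), np.float64(134.6)], 76.0)
214 (array([501.1,  -5.1]), [np.float64(115.8), np.float64(127.7)], 73.3)
t 0.1 yaw 155.8 pos [0.2152 0.4785 0.2261] q6 -8.0 turn total frac 0.2697 shift total frac [-23.651  -7.102  -2.555] norm rows 24.8 world [ 0.259 -0.56   0.064]
```

Emit:
{"op": "send_rows", "data": {"plan": [[[0,0,-0.8],[0,0,0.09]],[[0,0,-0.8],[0,0,0.09]],[[0,0,-0.9],[0,0,0.09]],[[-0.87,-0.26,0],[0,0,0]],[[-0.87,-0.26,0],[0,0,0]],[[-0.87,-0.26,0],[0,0,0]],[[-0.87,-0.26,0],[0,0,0]],[[-0.87,-0.26,0],[0,0,0]],[[-0.87,-0.26,0],[0,0,0]],[[-0.87,-0.26,0],[0,0,0]]], "gripper": 1, "force": 20}}

```text
time: 1.35
tool_pos: [0.2822, 0.3338, 0.2889]
tool_rot: [-3.141, 0.0, 2.295]
contact_force: [-0.1, 0.8, -0.6]
opening: 0.0916
grip_force: 0.0
```

Emit:
{"op": "send_rows", "data": {"plan": [[[-0.87,-0.26,0],[0,0,0]],[[-0.87,-0.26,0],[0,0,0]],[[-0.87,-0.26,0],[0,0,0]],[[-0.87,-0.26,0],[0,0,0]],[[-0.87,-0.26,0],[0,0,0]],[[-0.87,-0.26,0],[0,0,0]],[[-0.87,-0.26,0],[0,0,0]],[[-0.87,-0.26,0],[0,0,0]],[[-0.87,-0.26,0],[0,0,0]],[[-0.87,-0.26,0],[0,0,0]]]}}

```text
time: 2.6
tool_pos: [0.3775, 0.1279, 0.2889]
tool_rot: [-3.141, -0.0, 2.295]
contact_force: [-0.1, 0.5, -0.5]
opening: 0.0917
grip_force: 0.0
```

Emit:
{"op": "send_rows", "data": {"plan": [[[-0.87,-0.26,0],[0,0,0]],[[-0.87,-0.26,0],[0,0,0]],[[-0.87,-0.26,0],[0,0,0]],[[-0.87,-0.26,0],[0,0,0]],[[-0.87,-0.26,0],[0,0,0]],[[-0.87,-0.26,0],[0,0,0]],[[-0.87,-0.26,0],[0,0,0]],[[-0.87,-0.26,0],[0,0,0]],[[-0.87,-0.26,0],[0,0,0]],[[0,0,0],[0,0,0]]]}}

```text
time: 3.85
tool_pos: [0.4635, -0.0577, 0.2886]
tool_rot: [-3.141, -0.001, 2.293]
contact_force: [-0.8, -0.3, 0.2]
opening: 0.092
grip_force: 0.0
```

```bash
python3 - <<'E'
from m import *
F=frames("1"); pieces(F,box=(.2,.64,.17,.62))
E
python3 go.py .474 -.082 .203 131.5
```

```text
side [246. 281.] 111 ztop 0.023 bgr [128. 136. 145.] [577.  264.3] [np.float64(21.9), np.float64(60.4)] 77.4
side [339. 284.] 352 ztop 0.061 bgr [ 71. 159. 187.] [290.1 293. ] [np.float64(33.3), np.float64(48.8)] -59.4
side [286. 281.] 205 ztop 0.031 bgr [116. 125. 135.] [452.6 269.6] [np.float64(41.7), np.float64(51.7)] 25.9
side [325. 312.] 142 ztop 0.023 bgr [ 85. 165.  69.] [338.4 391.3] [np.float64(20.9), np.float64(63.4)] -70.3
side [290. 309.] 154 ztop 0.023 bgr [121. 129. 139.] [441.5 381.5] [np.float64(23.3), np.float64(59.8)] 10.8
side [278. 333.] 368 ztop 0.065 bgr [105. 117. 129.] [473.3 497.7] [np.float64(30.2), np.float64(71.5)] -2.0
side [338. 338.] 263 ztop 0.02 bgr [47. 55. 62.] [308.3 483.9] [np.float64(58.3), np.float64(61.8)] 85.4
side [278. 353.] 398 ztop 0.064 bgr [141. 153. 159.] [478.2 564.1] [np.float64(69.9), np.float64(79.0)] -5.5
top [146. 182.] 49 ztop 0.027 bgr [ 74. 108. 138.] [632.6 588.3] [np.float64(14.8), np.float64(58.5)] -88.3
top [150. 207.] 195 ztop 0.064 bgr [ 93. 103. 112.] [496.6 535.8] [np.float64(30.5), np.float64(70.7)] -61.7
top [151. 219.] 262 ztop 0.063 bgr [131. 140. 142.] [452.3 535.7] [np.float64(48.6), np.float64(111.3)] -83.9
top [189. 228.] 93 ztop 0.026 bgr [121. 125. 129.] [439.1 380.4] [np.float64(18.8), np.float64(60.8)] 11.6
top [181. 253.] 117 ztop 0.026 bgr [ 66. 150.  26.] [334.2 389.1] [np.float64(23.4), np.float64(57.0)] -70.6
top [153. 258.] 176 ztop 0.022 bgr [51. 57. 61.] [307.7 481.3] [np.float64(56.9), np.float64(59.7)] 42.7
top [201. 266.] 122 ztop 0.063 bgr [ 30. 149. 179.] [282.5 304.7] [np.float64(20.5), np.float64(36.6)] 11.0
t 3.95 yaw 131.4 pos [ 0.4629 -0.0565  0.2889] q6 -58.0 turn total frac -0.0006 shift total frac [-1.058 -0.344  3.434] norm rows 3.6 world [ 0.011 -0.026 -0.086]
```

View pics/top1.png

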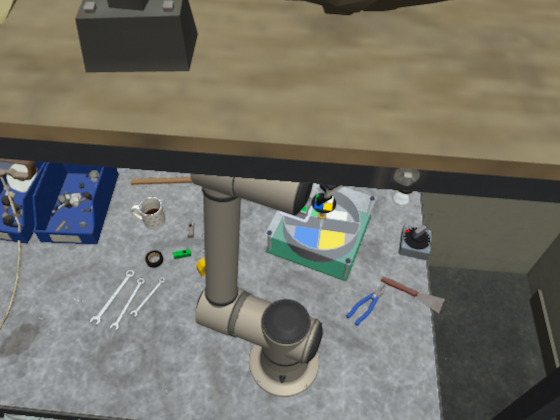

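The top view shows no fourth piece: only the bars and the block in the field, with the green look-alike at (181,253). Descending on the handle.

Emit:
{"op": "send_rows", "data": {"plan": [[[-0.55,-0.17,0],[0,0,0]],[[-0.55,-0.17,0],[0,0,0]],[[0,0,0.5],[0,0,0]],[[0,0,0.5],[0,0,0]],[[0,0,0.5],[0,0,0]],[[0,0,0.5],[0,0,0]],[[0,0,0.5],[0,0,0]],[[0,0,0.5],[0,0,0]],[[0,0,0.4],[0,0,0]],[[0,0,0],[0,0,0]]]}}

```text
time: 5.2
tool_pos: [0.4748, -0.0829, 0.2034]
tool_rot: [-3.141, -0.001, 2.295]
contact_force: [0.5, 0.9, 0.5]
opening: 0.0921
grip_force: 0.0
```

```bash
python3 go.py .474 -.082 .203 131.5
```

```text
t 5.2 yaw 131.5 pos [ 0.4748 -0.0829  0.2034] q6 -61.0 turn total frac -0.0003 shift total frac [0.049 0.001 0.016] norm rows 0.1 world [-0.001  0.001 -0.   ]
```

Emit:
{"op": "send_rows", "data": {"plan": [[[0,0,0],[0,0,0]],[[0,0,0],[0,0,0]],[[0,0,0],[0,0,0]],[[0,0,0],[0,0,0]],[[0,0,0],[0,0,0]],[[0,0,0],[0,0,0]],[[0,0,0],[0,0,0]],[[0,0,0],[0,0,0]],[[0,0,0],[0,0,0]],[[0,0,0],[0,0,0]]], "gripper": -1, "force": 20}}

```text
time: 6.45
tool_pos: [0.4743, -0.0838, 0.2042]
tool_rot: [-3.139, -0.0, 2.295]
contact_force: [-4.5, -4.2, 0.4]
opening: 0.0137
grip_force: 20.0
```

Emit:
{"op": "send_rows", "data": {"plan": [[[0,-0.04,0],[0,0,0.07]],[[0,0,0],[0,0,0.07]],[[0,0,0],[0,0,0.07]],[[0,0,0],[0,0,0.07]],[[0,0,0],[0,0,0.07]],[[0,0,0],[0,0,0.07]],[[0,0,0],[0,0,0.07]],[[0,0,0],[0,0,0.07]],[[0,0,0],[0,0,0.07]],[[0,0,0],[0,0,0]]]}}

```text
time: 7.7
tool_pos: [0.4774, -0.0832, 0.2042]
tool_rot: [3.136, -0.003, 1.304]
contact_force: [13.7, 3.2, -7.2]
opening: 0.014
grip_force: 20.0
```

```bash
python3 go.py .474 -.082 .203 72.3
```

```text
t 7.7 yaw 74.7 pos [ 0.4774 -0.0832  0.2042] q6 -4.0 turn total frac 0.0267 shift total frac [ 0.007 -0.143  0.048] norm rows 0.2 world [-0.003  0.001 -0.001]
```

Emit:
{"op": "send_rows", "data": {"plan": [[[-0.1,0.1,0],[0,0,0.027]],[[0,0,0],[0,0,0]],[[0,0,0],[0,0,0]],[[0,0,0],[0,0,0]],[[0,0,0],[0,0,0]],[[0,0,0],[0,0,0]],[[0,0,0],[0,0,0]],[[0,0,0],[0,0,0]],[[0,0,0],[0,0,0]],[[0,0,0],[0,0,0]]]}}

```text
time: 8.95
tool_pos: [0.4774, -0.0835, 0.2042]
tool_rot: [3.141, -0.007, 1.263]
contact_force: [5.9, 14.6, -1.8]
opening: 0.014
grip_force: 20.0
```

Emit:
{"op": "send_rows", "data": {"plan": [[[0,0,0],[0,0,0]],[[0,0,0],[0,0,0]],[[0,0,0],[0,0,0]],[[0,0,0],[0,0,0]],[[0,0,-0.5],[0,0,0]],[[0,0,-0.7],[0,0,0]],[[0,0,-0.7],[0,0,0]],[[0,0,-0.7],[0,0,0]],[[0,0,-0.7],[0,0,0]],[[0,0,-0.7],[0,0,0]]], "gripper": 0.2}}

```text
time: 10.2
tool_pos: [0.4762, -0.0869, 0.3058]
tool_rot: [3.14, -0.0, 1.263]
contact_force: [0.0, 0.3, 0.2]
opening: 0.0551
grip_force: 0.0
```

```bash
python3 go.py .452 .269 .2 25.5
```

```text
t 10.2 yaw 72.3 pos [ 0.4762 -0.0869  0.3058] q6 -2.0 turn total frac 0.5204 shift total frac [  5.255 -13.265   4.232] norm rows 14.9 world [-0.024  0.356 -0.106]
```

Emit:
{"op": "send_rows", "data": {"plan": [[[0,0,0],[0,0,0.104]],[[0,0,0],[0,0,0.104]],[[0,0,0],[0,0,0.104]],[[0,0,0],[0,0,0.104]],[[0,0,0],[0,0,0.104]],[[0.33,-0.83,0],[0,0,0]],[[0.33,-0.83,0],[0,0,0]],[[0.33,-0.83,0],[0,0,0]],[[0.33,-0.83,0],[0,0,0]],[[0.33,-0.83,0],[0,0,0]]], "gripper": 0.5}}

```text
time: 11.45
tool_pos: [0.4686, 0.0252, 0.3052]
tool_rot: [3.141, -0.001, 0.446]
contact_force: [0.7, 0.6, 0.8]
opening: 0.0691
grip_force: 0.0
```

Emit:
{"op": "send_rows", "data": {"plan": [[[0.33,-0.83,0],[0,0,0]],[[0.33,-0.83,0],[0,0,0]],[[0.33,-0.83,0],[0,0,0]],[[0.33,-0.83,0],[0,0,0]],[[0.33,-0.83,0],[0,0,0]],[[0.33,-0.83,0],[0,0,0]],[[0.33,-0.83,0.4],[0,0,0]],[[0.33,-0.83,0.8],[0,0,0]],[[0.33,-0.83,0.8],[0,0,0]],[[0.33,-0.83,0.8],[0,0,0]]]}}

```text
time: 12.7
tool_pos: [0.4538, 0.2482, 0.2346]
tool_rot: [3.141, -0.001, 0.446]
contact_force: [0.3, -0.8, 0.7]
opening: 0.0687
grip_force: 0.0
```

```bash
python3 - <<'E'
from m import *
F=frames("2"); pieces(F,names=("side",),box=(.4,.64,.2,.42))
for n,c in(("top",(.477,-.084)),("side",(.477,-.084))):
    q=region(F,n,c,.06,.2,.25); print("handle",n,q.sum(),line(F[n][1][q][:,:2]))
E
python3 go.py .452 .269 .03 25.5
```

```text
side [247. 281.] 108 ztop 0.024 bgr [131. 139. 148.] [576.1 263.2] [np.float64(20.0), np.float64(62.9)] 77.2
side [286. 281.] 204 ztop 0.031 bgr [117. 127. 137.] [452.1 270.5] [np.float64(39.3), np.float64(53.7)] 19.4
side [290. 309.] 156 ztop 0.024 bgr [122. 131. 140.] [441.6 382. ] [np.float64(25.2), np.float64(59.4)] 8.4
handle top 175 (array([472.4, -85.3]), [np.float64(20.3), np.float64(65.0)], 69.0)
t 12.8 yaw 25.7 pos [0.4525 0.2486 0.233 ] q6 85.0 turn total frac 0.0018 shift total frac [ 0.335 -0.745  8.119] norm rows 8.2 world [-0.     0.02  -0.203]Traceback (most recent call last):
  File "<stdin>", line 4, in <module>
  File "m.py", line 13, in line
    c=(P.min(0)+P.max(0))/2
       ~~~~~^^^
    return umr_minimum(a, axis, None, out, keepdims, initial, where)
ValueError: zero-size array to reduction operation minimum which has no identity
```

Emit:
{"op": "send_rows", "data": {"plan": [[[0.33,-0.75,0.5],[0,0,0]],[[0,0,0.9],[0,0,0]],[[0,0,0.9],[0,0,0]],[[0,0,0.9],[0,0,0]],[[0,0,0.9],[0,0,0]],[[0,0,0.9],[0,0,0]],[[0,0,0.9],[0,0,0]],[[0,0,0.9],[0,0,0]],[[0,0,0.5],[0,0,0]],[[0,0,0],[0,0,0]]]}}

```text
time: 14.05
tool_pos: [0.4529, 0.2679, 0.0514]
tool_rot: [-3.141, 0.001, 0.446]
contact_force: [0.1, 0.6, 0.4]
opening: 0.0694
grip_force: 0.0
```

```bash
python3 go.py .452 .269 .006 25.5
```

```text
t 14.05 yaw 25.5 pos [0.4529 0.2679 0.0514] q6 87.0 turn total frac 0.0004 shift total frac [-0.013 -0.054  1.815] norm rows 1.8 world [-0.001  0.001 -0.045]
```

Emit:
{"op": "send_rows", "data": {"plan": [[[0,-0.05,0.5],[0,0,0]],[[0,0,0.5],[0,0,0]],[[0,0,0.5],[0,0,0]],[[0,0,0.3],[0,0,0]],[[0,0,0],[0,0,0]],[[0,0,0],[0,0,0]],[[0,0,0],[0,0,0]],[[0,0,0],[0,0,0]],[[0,0,0],[0,0,0]],[[0,0,0],[0,0,0]]]}}

```text
time: 15.3
tool_pos: [0.4524, 0.269, 0.0068]
tool_rot: [-3.142, -0.0, 0.446]
contact_force: [-0.2, -0.2, 0.4]
opening: 0.0686
grip_force: 0.0
```

Emit:
{"op": "send_rows", "data": {"plan": [[[0,0,0],[0,0,0]],[[0,0,0],[0,0,0]],[[0,0,0],[0,0,0]],[[0,0,0],[0,0,0]],[[0,0,0],[0,0,0]],[[0,0,0],[0,0,0]],[[0,0,0],[0,0,0]],[[0,0,0],[0,0,0]],[[0,0,0],[0,0,0]],[[0,0,0],[0,0,0]]], "gripper": -1, "force": 40}}

```text
time: 16.55
tool_pos: [0.4525, 0.269, 0.0067]
tool_rot: [-3.142, -0.0, 0.446]
contact_force: [1.1, -0.9, -1.1]
opening: 0.0345
grip_force: 40.0
```

Emit:
{"op": "send_rows", "data": {"plan": [[[0,0,-0.9],[0,0,0]],[[0,0,-0.9],[0,0,0]],[[0,0,-0.9],[0,0,0]],[[0,0,-0.9],[0,0,0]],[[0,0,-0.9],[0,0,0]],[[0,0,-0.9],[0,0,0]],[[0,0,-0.9],[0,0,0]],[[0,0,-0.9],[0,0,0]],[[0,0,-0.9],[0,0,0]],[[0,0,-0.9],[0,0,0]]]}}

```text
time: 17.8
tool_pos: [0.4513, 0.269, 0.2315]
tool_rot: [-3.141, 0.003, 0.446]
contact_force: [0.4, -0.1, -3.7]
opening: 0.0351
grip_force: 4.0
```

```bash
python3 go.py .503 .003 .25 72.3; python3 go.py .503 .003 .195 72.3
```

```text
t 17.8 yaw 25.6 pos [0.4513 0.269  0.2315] q6 87.0 turn total frac -0.5193 shift total frac [-9.506  5.203 -0.739] norm rows 10.9 world [ 0.052 -0.266  0.018]
t 17.8 yaw 25.6 pos [0.4513 0.269  0.2315] q6 87.0 turn total frac -0.5193 shift total frac [-9.506  5.203  1.461] norm rows 10.9 world [ 0.052 -0.266 -0.037]
```

The grip has slackened while holding, so I'll wait and tighten it.

Emit:
{"op": "send_rows", "data": {"plan": [[[0,0,0],[0,0,0]],[[0,0,0],[0,0,0]],[[0,0,0],[0,0,0]],[[0,0,0],[0,0,0]],[[0,0,0],[0,0,0]],[[0,0,0],[0,0,0]],[[0,0,0],[0,0,0]],[[0,0,0],[0,0,0]],[[0,0,0],[0,0,0]],[[0,0,0],[0,0,0]]], "force": 50, "gripper": -1}}

```text
time: 19.05
tool_pos: [0.4524, 0.269, 0.2317]
tool_rot: [-3.142, -0.0, 0.446]
contact_force: [0.0, -0.1, -4.0]
opening: 0.0344
grip_force: 50.0
```

```bash
python3 - <<'E'
from m import *
p,d=read_camera("side"); 
u,v=proj("side",robot.observe()["tool_pos"]).round().astype(int); print(u,v)
cv2.imwrite("pics/g1.png",cv2.resize(p[v-50:v+60,u-60:u+60],None,fx=4,fy=4,interpolation=cv2.INTER_CUBIC))
E
```

```text
287 228
```

View pics/g1.png

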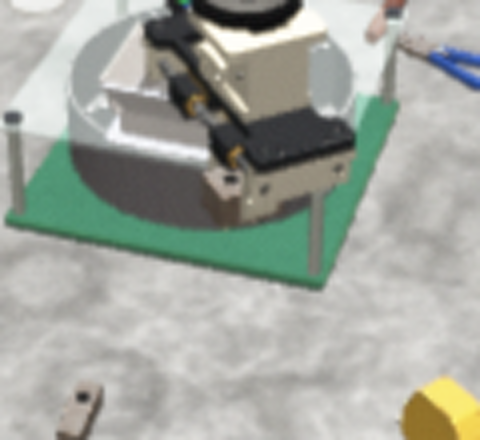

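The block is still in the fingers at crop (225,185). Carrying it to the hopper.

Emit:
{"op": "send_rows", "data": {"plan": [[[0,0,-0.2],[0,0,-0.104]],[[0,0,-0.2],[0,0,-0.104]],[[0,0,0],[0,0,-0.104]],[[0,0,0],[0,0,-0.104]],[[0,0,0],[0,0,-0.104]],[[-0.79,0.43,0],[0,0,0]],[[-0.79,0.43,0],[0,0,0]],[[-0.79,0.43,0],[0,0,0]],[[-0.79,0.43,0],[0,0,0]],[[-0.79,0.43,0],[0,0,0]]]}}

```text
time: 20.35
tool_pos: [0.4738, 0.1579, 0.2418]
tool_rot: [3.141, -0.0, 1.263]
contact_force: [0.4, -0.9, -4.0]
opening: 0.0348
grip_force: 50.0
```

Emit:
{"op": "send_rows", "data": {"plan": [[[-0.79,0.43,0],[0,0,0]],[[-0.79,0.43,0],[0,0,0]],[[-0.79,0.43,0],[0,0,0]],[[-0.79,0.43,0],[0,0,0]],[[-0.79,0.43,0],[0,0,0]],[[-0.79,0.43,0],[0,0,0]],[[0,0,0],[0,0,0]],[[0,0,0],[0,0,0]],[[0,0,0],[0,0,0]],[[0,0,0],[0,0,0]]]}}

```text
time: 21.6
tool_pos: [0.4991, 0.0267, 0.2418]
tool_rot: [3.142, -0.0, 1.264]
contact_force: [0.4, 0.0, -4.4]
opening: 0.0345
grip_force: 50.0
```

```bash
python3 go.py .503 .002 .198 72.3
```

```text
t 21.6 yaw 72.4 pos [0.4991 0.0267 0.2418] q6 12.0 turn total frac 0.0011 shift total frac [-0.894  0.449  1.75 ] norm rows 2.0 world [ 0.004 -0.025 -0.044]
```

Emit:
{"op": "send_rows", "data": {"plan": [[[-0.45,0.22,0],[0,0,0]],[[-0.45,0.22,0],[0,0,0]],[[0,0,0.4],[0,0,0]],[[0,0,0.4],[0,0,0]],[[0,0,0.4],[0,0,0]],[[0,0,0.5],[0,0,0]],[[0,0,0],[0,0,0]],[[0,0,0],[0,0,0]],[[0,0,0],[0,0,0]],[[0,0,0],[0,0,0]]]}}

```text
time: 22.85
tool_pos: [0.5031, 0.0013, 0.1996]
tool_rot: [3.141, -0.0, 1.263]
contact_force: [-0.2, 0.5, -3.9]
opening: 0.0346
grip_force: 50.0
```

```bash
python3 - <<'E'
from m import *
F=frames("3"); print(robot.observe()["tool_pos"])
a=cv2.resize(F["side"][0][150:260,210:350],None,fx=2.8,fy=2.8,interpolation=cv2.INTER_CUBIC)
b=cv2.resize(F["top"][0][165:275,250:390],None,fx=2.8,fy=2.8,interpolation=cv2.INTER_CUBIC)
cv2.imwrite("pics/d1.png",np.hstack([a,b]))
E
```

```text
[0.50295664 0.00132509 0.19943535]
```

View pics/d1.png

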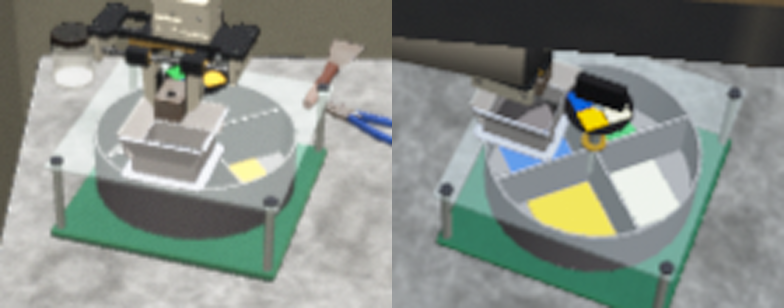

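Both views: the block is centred over the hopper mouth and the blue mat is under the hopper. Releasing.

Emit:
{"op": "send_rows", "data": {"plan": [[[0,0,0],[0,0,0]],[[0,0,0],[0,0,0]],[[0,0,0],[0,0,0]],[[0,0,0],[0,0,0]],[[0,0,0],[0,0,0]],[[0,0,-0.6],[0,0,0]],[[0,0,-0.8],[0,0,0]],[[0,0,-0.8],[0,0,0]],[[0,0,-0.8],[0,0,0]],[[0,0,-0.8],[0,0,0]]], "gripper": 0.3, "force": 20}}

```text
time: 24.2
tool_pos: [0.5028, 0.0013, 0.2949]
tool_rot: [3.142, -0.0, 1.263]
contact_force: [-0.3, 0.0, -0.2]
opening: 0.0597
grip_force: 0.0
```

```bash
python3 go.py .477 -.084 .203 72.3; python3 - <<'E'
from m import *
F=frames("4")
a=cv2.resize(F["side"][0][150:260,210:350],None,fx=2.8,fy=2.8,interpolation=cv2.INTER_CUBIC)
b=cv2.resize(F["top"][0][165:275,250:390],None,fx=2.8,fy=2.8,interpolation=cv2.INTER_CUBIC)
cv2.imwrite("pics/d2.png",np.hstack([a,b]))
E
```

```text
t 24.2 yaw 72.3 pos [0.5028 0.0013 0.2949] q6 9.0 turn total frac 0.0005 shift total frac [-3.566  0.054  3.675] norm rows 5.1 world [-0.026 -0.085 -0.092]
```

View pics/d2.png

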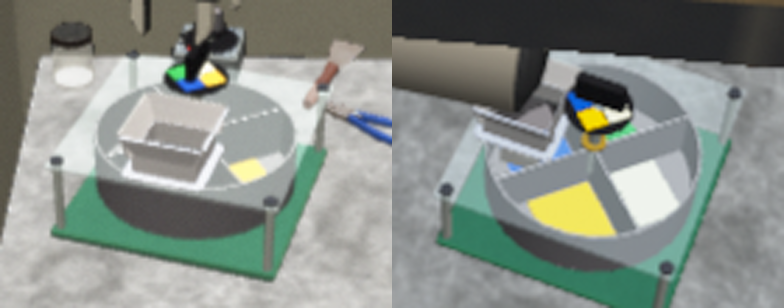

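The hopper is clear and a dark block lies on the blue mat (530,150). Now the tray goes to yellow.

Emit:
{"op": "send_rows", "data": {"plan": [[[-0.9,0,0],[0,0,0]],[[-0.9,0,0],[0,0,0]],[[-0.9,0,0],[0,0,0]],[[-0.9,0,0],[0,0,0]],[[0,0,0],[0,0,0]],[[0,0,0],[0,0,0]],[[0,0,0.6],[0,0,0]],[[0,0,0.6],[0,0,0]],[[0,0,0.6],[0,0,0]],[[0,0,0.6],[0,0,0]]]}}

```text
time: 25.55
tool_pos: [0.4758, -0.0835, 0.2335]
tool_rot: [-3.141, -0.0, 1.264]
contact_force: [-0.1, -0.1, 0.4]
opening: 0.0599
grip_force: 0.0
```

```bash
python3 go.py .477 -.084 .203 72.3
```

```text
t 25.55 yaw 72.4 pos [ 0.4758 -0.0835  0.2335] q6 -1.0 turn total frac 0.0013 shift total frac [-0.005  0.054  1.22 ] norm rows 1.2 world [ 0.001 -0.001 -0.03 ]
```

Emit:
{"op": "send_rows", "data": {"plan": [[[0,0.05,0.6],[0,0,0]],[[0,0,0.6],[0,0,0]],[[0,0,0],[0,0,0]],[[0,0,0],[0,0,0]],[[0,0,0],[0,0,0]],[[0,0,0],[0,0,0]],[[0,0,0],[0,0,0]],[[0,0,0],[0,0,0]],[[0,0,0],[0,0,0]],[[0,0,0],[0,0,0]]]}}

```text
time: 26.8
tool_pos: [0.4767, -0.0848, 0.2042]
tool_rot: [-3.142, -0.0, 1.263]
contact_force: [-0.6, 0.1, -0.8]
opening: 0.0594
grip_force: 0.0
```

Emit:
{"op": "send_rows", "data": {"plan": [[[0,0,0],[0,0,0]],[[0,0,0],[0,0,0]],[[0,0,0],[0,0,0]],[[0,0,0],[0,0,0]],[[0,0,0],[0,0,0]],[[0,0,0],[0,0,0]],[[0,0,0],[0,0,0]],[[0,0,0],[0,0,0]],[[0,0,0],[0,0,0]],[[0,0,0],[0,0,0]]], "gripper": -1, "force": 20}}

```text
time: 28.05
tool_pos: [0.4769, -0.0849, 0.2042]
tool_rot: [3.141, -0.0, 1.263]
contact_force: [1.8, -0.6, -2.2]
opening: 0.014
grip_force: 20.0
```

Emit:
{"op": "send_rows", "data": {"plan": [[[0,0,0],[0,0,0.07]],[[0,0,0],[0,0,0.07]],[[0,0,0],[0,0,0.07]],[[0,0,0],[0,0,0.07]],[[0,0,0],[0,0,0.07]],[[0,0,0],[0,0,0.07]],[[0,0,0],[0,0,0.07]],[[0,0,0],[0,0,0.07]],[[0,0,0],[0,0,0]],[[0,0,0],[0,0,0]]]}}

```text
time: 29.3
tool_pos: [0.4779, -0.0858, 0.2042]
tool_rot: [3.139, -0.002, 0.383]
contact_force: [6.9, -3.9, -5.1]
opening: 0.0139
grip_force: 20.0
```

```bash
python3 go.py .477 -.084 .203 -17.7
```

```text
t 29.3 yaw 21.9 pos [ 0.4779 -0.0858  0.2042] q6 49.0 turn total frac 0.4403 shift total frac [-0.056 -0.056  0.049] norm rows 0.1 world [-0.001  0.002 -0.001]
```

Emit:
{"op": "send_rows", "data": {"plan": [[[0,0.03,0],[0,0,0.063]],[[0,0,0],[0,0,0.063]],[[0,0,0],[0,0,0.063]],[[0,0,0],[0,0,0.063]],[[0,0,0],[0,0,0.063]],[[0,0,0],[0,0,0.063]],[[0,0,0],[0,0,0.063]],[[0,0,0],[0,0,0]],[[0,0,0],[0,0,0]],[[0,0,0],[0,0,0]]]}}

```text
time: 30.55
tool_pos: [0.4779, -0.0868, 0.2042]
tool_rot: [3.14, -0.003, -0.31]
contact_force: [4.7, -6.4, -5.0]
opening: 0.0138
grip_force: 20.0
```

```bash
python3 go.py .477 -.084 .203 -17.7
```

```text
t 30.55 yaw -17.8 pos [ 0.4779 -0.0868  0.2042] q6 89.0 turn total frac -0.0006 shift total frac [-0.069 -0.095  0.049] norm rows 0.1 world [-0.001  0.003 -0.001]
```

Emit:
{"op": "send_rows", "data": {"plan": [[[0,0,0],[0,0,0]],[[0,0,0],[0,0,0]],[[0,0,0],[0,0,0]],[[0,0,0],[0,0,0]],[[0,0,-0.5],[0,0,0]],[[0,0,-0.8],[0,0,0]],[[0,0,-0.8],[0,0,0]],[[0,0,-0.8],[0,0,0]],[[0,0,-0.8],[0,0,0]],[[0,0,-0.3],[0,0,0]]], "gripper": 0.2}}

```text
time: 31.8
tool_pos: [0.4775, -0.0856, 0.3061]
tool_rot: [-3.142, -0.003, -0.31]
contact_force: [0.9, -0.3, -0.4]
opening: 0.0549
grip_force: 0.0
```

```bash
python3 - <<'E'
from m import *
F=frames("5"); pieces(F,names=("side",),box=(.25,.64,.2,.45))
q=region(F,"top",(.477,-.084),.06,.2,.25); print("handle",line(F["top"][1][q][:,:2]))
E
python3 go.py .576 .263 .2 77
```

```text
side [246. 281.] 115 ztop 0.024 bgr [125. 134. 143.] [576.6 265.8] [np.float64(19.8), np.float64(62.4)] 75.0
side [339. 284.] 353 ztop 0.061 bgr [ 70. 158. 185.] [291.6 292.3] [np.float64(32.6), np.float64(43.0)] -53.9
side [325. 312.] 137 ztop 0.023 bgr [ 85. 166.  69.] [337.5 390.8] [np.float64(21.2), np.float64(62.4)] -73.2
side [290. 309.] 152 ztop 0.023 bgr [120. 129. 138.] [441.7 382.3] [np.float64(26.7), np.float64(61.0)] 12.9
handle (array([472.3, -83.3]), [np.float64(14.7), np.float64(61.5)], -17.2)
t 31.9 yaw -17.7 pos [ 0.4773 -0.0856  0.3051] q6 89.0 turn total frac -1.0527 shift total frac [14.473  0.711  4.205] norm rows 15.1 world [ 0.099  0.349 -0.105]
```

```bash
python3 go.py .441 .381 .06 10
```

```text
t 31.9 yaw -17.7 pos [ 0.4773 -0.0856  0.3051] q6 89.0 turn total frac -0.3082 shift total frac [  1.811 -18.631   9.805] norm rows 21.1 world [-0.036  0.467 -0.245]
```

Emit:
{"op": "send_rows", "data": {"plan": [[[0,0,0],[0,0,-0.077]],[[0,0,0],[0,0,-0.077]],[[0,0,0],[0,0,-0.077]],[[0,0,0],[0,0,-0.077]],[[0.08,-0.86,0],[0,0,0]],[[0.08,-0.86,0],[0,0,0]],[[0.08,-0.86,0],[0,0,0]],[[0.08,-0.86,0],[0,0,0]],[[0.08,-0.86,0],[0,0,0]],[[0.08,-0.86,0],[0,0,0]]]}}

```text
time: 33.15
tool_pos: [0.466, 0.0443, 0.3034]
tool_rot: [-3.141, 0.002, 0.174]
contact_force: [-0.6, -0.1, 0.4]
opening: 0.0551
grip_force: 0.0
```

Emit:
{"op": "send_rows", "data": {"plan": [[[0.08,-0.86,0],[0,0,0]],[[0.08,-0.86,0],[0,0,0]],[[0.08,-0.86,0],[0,0,0]],[[0.08,-0.86,0],[0,0,0]],[[0.08,-0.86,0],[0,0,0]],[[0.08,-0.86,0],[0,0,0]],[[0.08,-0.86,0],[0,0,0]],[[0.08,-0.86,0],[0,0,0]],[[0.08,-0.86,0.3],[0,0,0]],[[0.08,-0.86,0.3],[0,0,0]]]}}

```text
time: 34.4
tool_pos: [0.4485, 0.2594, 0.2882]
tool_rot: [3.141, 0.001, 0.174]
contact_force: [1.0, 1.0, -0.4]
opening: 0.0554
grip_force: 0.0
```

Emit:
{"op": "send_rows", "data": {"plan": [[[0.08,-0.86,0.5],[0,0,0]],[[0.08,-0.86,0.7],[0,0,0]],[[0.08,-0.86,0.7],[0,0,0]],[[0.08,-0.86,0.7],[0,0,0]],[[0.08,-0.86,0.7],[0,0,0]],[[0,0,0.8],[0,0,0]],[[0,0,0.8],[0,0,0]],[[0,0,0.8],[0,0,0]],[[0,0,0.8],[0,0,0]],[[0,0,0],[0,0,0]]]}}

```text
time: 35.65
tool_pos: [0.4392, 0.3664, 0.1248]
tool_rot: [3.14, 0.003, 0.174]
contact_force: [-0.2, -0.7, 1.4]
opening: 0.0551
grip_force: 0.0
```

```bash
python3 go.py .441 .381 .004 10; python3 - <<'E'
from m import *
F=frames("6"); pieces(F,box=(.37,.64,.2,.44))
E
```

```text
t 35.65 yaw 10.0 pos [0.4392 0.3664 0.1248] q6 112.0 turn total frac -0.0002 shift total frac [ 0.173 -0.562  4.83 ] norm rows 4.9 world [ 0.002  0.015 -0.121]
side [247. 281.] 112 ztop 0.023 bgr [129. 138. 147.] [576.7 265.6] [np.float64(20.9), np.float64(62.2)] 76.4
side [290. 309.] 154 ztop 0.023 bgr [121. 130. 140.] [441.6 381.9] [np.float64(24.7), np.float64(60.5)] 9.7
top [228. 201.] 94 ztop 0.027 bgr [109. 113. 118.] [573.2 261.9] [np.float64(22.0), np.float64(58.5)] 78.4
```

Emit:
{"op": "send_rows", "data": {"plan": [[[0.17,-0.56,0.4],[0,0,0]],[[0,0,0.7],[0,0,0]],[[0,0,0.7],[0,0,0]],[[0,0,0.7],[0,0,0]],[[0,0,0.7],[0,0,0]],[[0,0,0.6],[0,0,0]],[[0,0,0.4],[0,0,0]],[[0,0,0],[0,0,0]],[[0,0,0],[0,0,0]],[[0,0,0],[0,0,0]]]}}

```text
time: 37.0
tool_pos: [0.4424, 0.3812, 0.0224]
tool_rot: [-3.141, -0.001, 0.174]
contact_force: [-0.1, 0.5, 0.0]
opening: 0.055
grip_force: 0.0
```

```bash
python3 go.py .441 .381 .004 10
```

```text
t 37.0 yaw 10.0 pos [0.4424 0.3812 0.0224] q6 113.0 turn total frac -0.0003 shift total frac [-0.056 -0.     0.737] norm rows 0.7 world [-0.001 -0.    -0.018]
```

Emit:
{"op": "send_rows", "data": {"plan": [[[0,0,0.37],[0,0,0]],[[0,0,0.36],[0,0,0]],[[0,0,0],[0,0,0]],[[0,0,0],[0,0,0]],[[0,0,0],[0,0,0]],[[0,0,0],[0,0,0]],[[0,0,0],[0,0,0]],[[0,0,0],[0,0,0]],[[0,0,0],[0,0,0]],[[0,0,0],[0,0,0]]]}}

```text
time: 38.25
tool_pos: [0.442, 0.381, 0.0035]
tool_rot: [-3.142, -0.0, 0.174]
contact_force: [-0.7, -0.9, -0.5]
opening: 0.055
grip_force: 0.0
```

Emit:
{"op": "send_rows", "data": {"plan": [[[0,0,0],[0,0,0]],[[0,0,0],[0,0,0]],[[0,0,0],[0,0,0]],[[0,0,0],[0,0,0]],[[0,0,0],[0,0,0]],[[0,0,0],[0,0,0]],[[0,0,0],[0,0,0]],[[0,0,0],[0,0,0]],[[0,0,0],[0,0,0]],[[0,0,0],[0,0,0]]], "gripper": -1, "force": 40}}

```text
time: 39.5
tool_pos: [0.442, 0.381, 0.0035]
tool_rot: [-3.142, -0.0, 0.174]
contact_force: [-0.1, -1.3, 1.1]
opening: 0.0198
grip_force: 40.0
```

Emit:
{"op": "send_rows", "data": {"plan": [[[0,0,-0.9],[0,0,0]],[[0,0,-0.9],[0,0,0]],[[0,0,-0.9],[0,0,0]],[[0,0,-0.9],[0,0,0]],[[0,0,-0.9],[0,0,0]],[[0,0,-0.9],[0,0,0]],[[0,0,-0.9],[0,0,0]],[[0,0,-0.9],[0,0,0]],[[0,0,-0.9],[0,0,0]],[[0,0,-0.9],[0,0,0]]]}}

```text
time: 40.75
tool_pos: [0.4416, 0.3812, 0.2288]
tool_rot: [-3.141, 0.001, 0.174]
contact_force: [0.8, 0.4, -1.4]
opening: 0.0198
grip_force: 40.0
```

```bash
python3 go.py .503 .002 .24 72.3
```

```text
t 40.75 yaw 10.0 pos [0.4416 0.3812 0.2288] q6 113.0 turn total frac -0.6924 shift total frac [-13.701   6.951  -0.45 ] norm rows 15.4 world [ 0.061 -0.379  0.011]
```

Emit:
{"op": "send_rows", "data": {"plan": [[[0,0,-0.2],[0,0,-0.099]],[[0,0,-0.2],[0,0,-0.099]],[[0,0,0],[0,0,-0.099]],[[0,0,0],[0,0,-0.099]],[[0,0,0],[0,0,-0.099]],[[0,0,0],[0,0,-0.099]],[[0,0,0],[0,0,-0.099]],[[-0.8,0.41,0],[0,0,0]],[[-0.8,0.41,0],[0,0,0]],[[-0.8,0.41,0],[0,0,0]]]}}

```text
time: 42.0
tool_pos: [0.4532, 0.3125, 0.2384]
tool_rot: [-3.142, 0.0, 1.26]
contact_force: [0.0, 0.5, -1.6]
opening: 0.0196
grip_force: 40.0
```

Emit:
{"op": "send_rows", "data": {"plan": [[[-0.8,0.41,0],[0,0,0]],[[-0.8,0.41,0],[0,0,0]],[[-0.8,0.41,0],[0,0,0]],[[-0.8,0.41,0],[0,0,0]],[[-0.8,0.41,0],[0,0,0]],[[-0.8,0.41,0],[0,0,0]],[[-0.8,0.41,0],[0,0,0]],[[-0.8,0.41,0],[0,0,0]],[[-0.8,0.41,0],[0,0,0]],[[-0.8,0.41,0],[0,0,0]]]}}

```text
time: 43.25
tool_pos: [0.4897, 0.0908, 0.2386]
tool_rot: [3.141, -0.0, 1.26]
contact_force: [-0.0, -0.3, -1.0]
opening: 0.0199
grip_force: 40.0
```

Emit:
{"op": "send_rows", "data": {"plan": [[[-0.8,0.41,0],[0,0,0]],[[-0.8,0.41,0],[0,0,0]],[[-0.8,0.41,0],[0,0,0]],[[0,0,0],[0,0,0]],[[0,0,0],[0,0,0]],[[0,0,0],[0,0,0]],[[0,0,0],[0,0,0]],[[0,0,0],[0,0,0]],[[0,0,0],[0,0,0]],[[0,0,0],[0,0,0]]]}}

```text
time: 44.5
tool_pos: [0.5012, 0.0264, 0.2384]
tool_rot: [-3.142, -0.0, 1.263]
contact_force: [-0.3, -0.0, -2.4]
opening: 0.0198
grip_force: 40.0
```

```bash
python3 go.py .503 .002 .196 72.3
```

```text
t 44.5 yaw 72.4 pos [0.5012 0.0264 0.2384] q6 12.0 turn total frac 0.0006 shift total frac [-0.907  0.366  1.698] norm rows 2.0 world [ 0.002 -0.024 -0.042]
```

Emit:
{"op": "send_rows", "data": {"plan": [[[-0.45,0.18,0],[0,0,0]],[[-0.45,0.18,0],[0,0,0]],[[0,0,0.4],[0,0,0]],[[0,0,0.4],[0,0,0]],[[0,0,0.4],[0,0,0]],[[0,0,0.5],[0,0,0]],[[0,0,0],[0,0,0]],[[0,0,0],[0,0,0]],[[0,0,0],[0,0,0]],[[0,0,0],[0,0,0]]]}}

```text
time: 45.75
tool_pos: [0.5031, 0.0021, 0.1963]
tool_rot: [3.141, -0.0, 1.263]
contact_force: [-0.5, 0.5, -2.0]
opening: 0.0196
grip_force: 40.0
```

```bash
python3 - <<'E'
from m import *
F=frames("7"); s=robot.observe(); print(s["tool_pos"],s["opening"])
a=cv2.resize(F["side"][0][150:260,210:350],None,fx=2.8,fy=2.8,interpolation=cv2.INTER_CUBIC)
b=cv2.resize(F["top"][0][165:275,250:390],None,fx=2.8,fy=2.8,interpolation=cv2.INTER_CUBIC)
cv2.imwrite("pics/d3.png",np.hstack([a,b]))
E
```

```text
[0.50302789 0.00211638 0.1961737 ] 0.01992735767892065
```

View pics/d3.png

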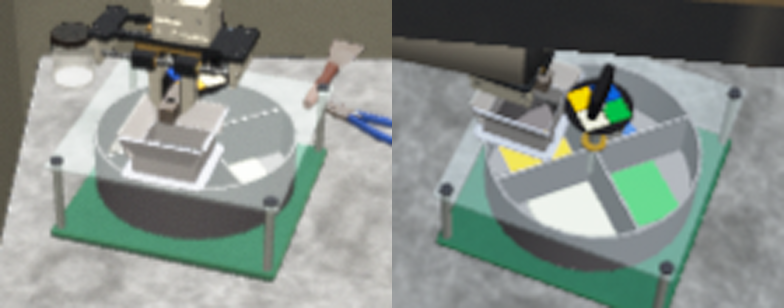

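Yellow is squarely under the hopper and the bar is centred over it. Release, then on to bar 2.

Emit:
{"op": "send_rows", "data": {"plan": [[[0,0,0],[0,0,0]],[[0,0,0],[0,0,0]],[[0,0,0],[0,0,0]],[[0,0,0],[0,0,0]],[[0,0,0],[0,0,0]],[[0,0,-0.6],[0,0,0]],[[0,0,-0.8],[0,0,0]],[[0,0,-0.8],[0,0,0]],[[0,0,-0.8],[0,0,0]],[[0,0,0],[0,0,0]]], "gripper": 0.2}}

```text
time: 47.1
tool_pos: [0.5036, 0.0021, 0.2722]
tool_rot: [3.138, -0.001, 1.263]
contact_force: [-1.2, -0.6, 0.7]
opening: 0.055
grip_force: 0.0
```

```bash
python3 - <<'E'
from m import *
F=frames("8"); pieces(F,box=(.37,.64,.17,.44))
E
python3 go.py .575 .264 .06 77
```

```text
side [248. 274.] 106 ztop 0.022 bgr [129. 137. 146.] [573.7 234.1] [np.float64(20.5), np.float64(62.9)] 76.0
top [239. 204.] 48 ztop 0.027 bgr [ 99. 104. 108.] [566.5 218.7] [np.float64(26.7), np.float64(29.5)] 81.4
t 47.2 yaw 72.3 pos [0.5027 0.0022 0.2703] q6 9.0 turn total frac -0.0517 shift total frac [10.855  0.463  8.412] norm rows 13.7 world [ 0.072  0.262 -0.21 ]
```

Bar 2 was knocked aside, now at about (0.574, 0.234). I'll move over it and re-measure.

Emit:
{"op": "send_rows", "data": {"plan": [[[0,0,0],[0,0,-0.042]],[[0.9,0,0],[0,0,0]],[[0.9,0.05,0],[0,0,0]],[[0.9,0.05,0],[0,0,0]],[[0.9,0.05,0],[0,0,0]],[[0.9,0.05,0],[0,0,0]],[[0.9,0.05,0],[0,0,0]],[[0.9,0.05,0],[0,0,0]],[[0.9,0.05,0.3],[0,0,0]],[[0.9,0.05,0.3],[0,0,0]]]}}

```text
time: 48.45
tool_pos: [0.5614, 0.1976, 0.255]
tool_rot: [-3.141, 0.0, 1.329]
contact_force: [-0.1, -0.2, -0.4]
opening: 0.0552
grip_force: 0.0
```

```bash
python3 - <<'E'
from m import *
F=frames("9"); pieces(F,box=(.37,.64,.17,.44))
E
python3 go.py .574 .234 .003 76
```

```text
side [248. 274.] 106 ztop 0.023 bgr [131. 139. 149.] [573.3 234.4] [np.float64(20.0), np.float64(63.7)] 76.0
top [235. 202.] 95 ztop 0.026 bgr [108. 112. 116.] [568.4 235.1] [np.float64(26.5), np.float64(58.8)] 76.2
t 48.55 yaw 76.2 pos [0.561  0.1985 0.254 ] q6 26.0 turn total frac 0.0028 shift total frac [ 1.502  0.162 10.039] norm rows 10.2 world [ 0.013  0.035 -0.251]
```

Emit:
{"op": "send_rows", "data": {"plan": [[[0.75,0.06,0],[0,0,0]],[[0.75,0.06,0],[0,0,0]],[[0,0,0.9],[0,0,0]],[[0,0,0.9],[0,0,0]],[[0,0,0.9],[0,0,0]],[[0,0,0.9],[0,0,0]],[[0,0,0.9],[0,0,0]],[[0,0,0.9],[0,0,0]],[[0,0,0.9],[0,0,0]],[[0,0,0.9],[0,0,0]]]}}

```text
time: 49.8
tool_pos: [0.5737, 0.2325, 0.0756]
tool_rot: [3.141, -0.001, 1.328]
contact_force: [-0.1, 0.3, -0.1]
opening: 0.0548
grip_force: 0.0
```

```bash
python3 go.py .573 .234 .004 76
```

```text
t 49.8 yaw 76.1 pos [0.5737 0.2325 0.0756] q6 29.0 turn total frac 0.0011 shift total frac [ 0.052 -0.043  2.863] norm rows 2.9 world [-0.001  0.002 -0.072]
```

Emit:
{"op": "send_rows", "data": {"plan": [[[0.05,-0.04,0.5],[0,0,0]],[[0,0,0.6],[0,0,0]],[[0,0,0.5],[0,0,0]],[[0,0,0.5],[0,0,0]],[[0,0,0.4],[0,0,0]],[[0,0,0.33],[0,0,0]],[[0,0,0],[0,0,0]],[[0,0,0],[0,0,0]],[[0,0,0],[0,0,0]],[[0,0,0],[0,0,0]]]}}

```text
time: 51.05
tool_pos: [0.5727, 0.2336, 0.0056]
tool_rot: [3.141, -0.0, 1.329]
contact_force: [-0.4, -0.4, -0.1]
opening: 0.0549
grip_force: 0.0
```

Emit:
{"op": "send_rows", "data": {"plan": [[[0,0,0],[0,0,0]],[[0,0,0],[0,0,0]],[[0,0,0],[0,0,0]],[[0,0,0],[0,0,0]],[[0,0,0],[0,0,0]],[[0,0,0],[0,0,0]],[[0,0,0],[0,0,0]],[[0,0,0],[0,0,0]],[[0,0,0],[0,0,0]],[[0,0,0],[0,0,0]]], "gripper": -1, "force": 40}}

```text
time: 52.3
tool_pos: [0.5725, 0.2335, 0.0053]
tool_rot: [3.141, -0.0, 1.329]
contact_force: [1.1, 0.4, 0.4]
opening: 0.0195
grip_force: 40.0
```

Emit:
{"op": "send_rows", "data": {"plan": [[[0,0,-0.9],[0,0,0]],[[0,0,-0.9],[0,0,0]],[[0,0,-0.9],[0,0,0]],[[0,0,-0.9],[0,0,0]],[[0,0,-0.9],[0,0,0]],[[0,0,-0.9],[0,0,0]],[[0,0,-0.9],[0,0,0]],[[0,0,-0.9],[0,0,0]],[[0,0,-0.9],[0,0,0]],[[0,0,-0.9],[0,0,0]]]}}

```text
time: 53.55
tool_pos: [0.5717, 0.2334, 0.2303]
tool_rot: [-3.14, 0.001, 1.329]
contact_force: [0.4, 0.2, -1.7]
opening: 0.0195
grip_force: 40.0
```

```bash
python3 go.py .503 .002 .24 72.3
```

```text
t 53.55 yaw 76.1 pos [0.5717 0.2334 0.2303] q6 29.0 turn total frac 0.0426 shift total frac [-9.655  0.196 -0.387] norm rows 9.7 world [-0.069 -0.231  0.01 ]
```

```bash
python3 go.py .503 .002 .24 72.3; python3 -c "
from h import *; s=robot.observe(); print(s['opening'],s['grip_force'],s['contact_force'])"
```

```text
t 53.55 yaw 76.1 pos [0.5717 0.2334 0.2303] q6 29.0 turn total frac 0.0426 shift total frac [-9.655  0.196 -0.387] norm rows 9.7 world [-0.069 -0.231  0.01 ]
0.0195385865538676 39.99932527542114 [ 0.44953345  0.19242592 -1.6697602 ]
```

The state is unchanged and the bar is still held. Carrying it to the hopper.

Emit:
{"op": "send_rows", "data": {"plan": [[[0,0,-0.2],[0,0,0.043]],[[0,0,-0.2],[0,0,0]],[[-0.87,0.02,0],[0,0,0]],[[-0.87,0.02,0],[0,0,0]],[[-0.87,0.02,0],[0,0,0]],[[-0.87,0.02,0],[0,0,0]],[[-0.87,0.02,0],[0,0,0]],[[-0.87,0.02,0],[0,0,0]],[[-0.87,0.02,0],[0,0,0]],[[-0.87,0.02,0],[0,0,0]]]}}

```text
time: 54.8
tool_pos: [0.5227, 0.0652, 0.2403]
tool_rot: [3.142, -0.0, 1.261]
contact_force: [0.9, 0.6, -2.6]
opening: 0.0194
grip_force: 40.0
```

Emit:
{"op": "send_rows", "data": {"plan": [[[-0.87,0.02,0],[0,0,0]],[[-0.87,0.02,0],[0,0,0]],[[-0.87,0.02,0],[0,0,0]],[[0,0,0],[0,0,0]],[[0,0,0],[0,0,0]],[[0,0,0],[0,0,0]],[[0,0,0],[0,0,0]],[[0,0,0],[0,0,0]],[[0,0,0],[0,0,0]],[[0,0,0],[0,0,0]]]}}

```text
time: 56.05
tool_pos: [0.5048, 0.004, 0.2402]
tool_rot: [3.142, -0.0, 1.261]
contact_force: [0.0, -1.1, -2.5]
opening: 0.0195
grip_force: 40.0
```

```bash
python3 go.py .503 .002 .197 72.3
```

```text
t 56.05 yaw 72.3 pos [0.5048 0.004  0.2402] q6 9.0 turn total frac -0.0005 shift total frac [-0.097 -0.043  1.729] norm rows 1.7 world [-0.002 -0.002 -0.043]
```

Emit:
{"op": "send_rows", "data": {"plan": [[[-0.1,-0.04,0.4],[0,0,0]],[[0,0,0.4],[0,0,0]],[[0,0,0.4],[0,0,0]],[[0,0,0.5],[0,0,0]],[[0,0,0],[0,0,0]],[[0,0,0],[0,0,0]],[[0,0,0],[0,0,0]],[[0,0,0],[0,0,0]],[[0,0,0],[0,0,0]],[[0,0,0],[0,0,0]]]}}

```text
time: 57.3
tool_pos: [0.5031, 0.0019, 0.1978]
tool_rot: [3.141, -0.0, 1.261]
contact_force: [0.0, 0.1, -1.6]
opening: 0.0197
grip_force: 40.0
```

Emit:
{"op": "send_rows", "data": {"plan": [[[0,0,0],[0,0,0]],[[0,0,0],[0,0,0]],[[0,0,0],[0,0,0]],[[0,0,0],[0,0,0]],[[0,0,0],[0,0,0]],[[0,0,-0.6],[0,0,0]],[[0,0,-0.9],[0,0,0]],[[0,0,-0.9],[0,0,0]],[[0,0,-0.9],[0,0,0]],[[0,0,-0.9],[0,0,0]]], "gripper": 0.2, "force": 20}}

```text
time: 58.55
tool_pos: [0.503, 0.0019, 0.3034]
tool_rot: [-3.142, -0.0, 1.261]
contact_force: [0.8, -0.5, 0.0]
opening: 0.0551
grip_force: 0.0
```

```bash
python3 go.py .4775 -.085 .203 162.3; python3 - <<'E'
from m import *
F=frames("10"); pieces(F,names=("side",),box=(.37,.64,.17,.44))
a=cv2.resize(F["side"][0][150:260,210:350],None,fx=2.8,fy=2.8,interpolation=cv2.INTER_CUBIC)
b=cv2.resize(F["top"][0][165:275,250:390],None,fx=2.8,fy=2.8,interpolation=cv2.INTER_CUBIC)
cv2.imwrite("pics/d4.png",np.hstack([a,b]))
E
```

```text
t 58.55 yaw 72.3 pos [0.503  0.0019 0.3034] q6 9.0 turn total frac -1.0005 shift total frac [-0.086 -3.62   4.018] norm rows 5.4 world [-0.025 -0.087 -0.1  ]
```

View pics/d4.png

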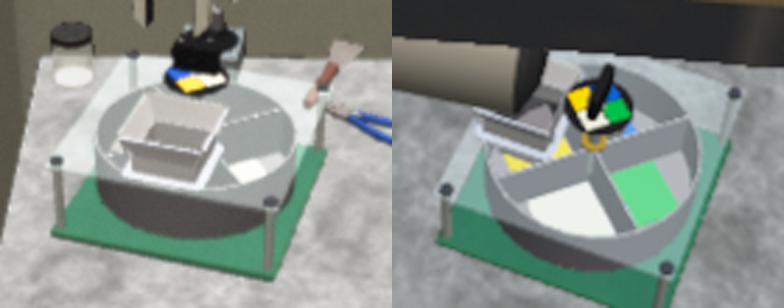

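The hopper is clear and no steel pieces are left on the table. Now parking white: regrip the handle at yaw 162 and turn a further −90°.

Emit:
{"op": "send_rows", "data": {"plan": [[[0,0,0],[0,0,-0.1]],[[0,0,0],[0,0,-0.1]],[[0,0,0],[0,0,-0.1]],[[0,0,0],[0,0,-0.1]],[[0,0,0],[0,0,-0.1]],[[0,0,0],[0,0,-0.1]],[[0,0,0],[0,0,-0.1]],[[0,0,0],[0,0,-0.1]],[[0,0,0],[0,0,-0.1]],[[0,0,0],[0,0,-0.1]]]}}

```text
time: 59.9
tool_pos: [0.5027, 0.0019, 0.3015]
tool_rot: [-3.141, -0.002, 2.837]
contact_force: [0.3, -0.3, -1.1]
opening: 0.0554
grip_force: 0.0
```

Emit:
{"op": "send_rows", "data": {"plan": [[[0,-0.72,0],[0,0,0]],[[0,-0.72,0],[0,0,0]],[[0,-0.72,0],[0,0,0]],[[-0.05,-0.72,0],[0,0,0]],[[-0.05,-0.72,0],[0,0,0]],[[0,0,0],[0,0,0]],[[0,0,0.6],[0,0,0]],[[0,0,0.6],[0,0,0]],[[0,0,0.6],[0,0,0]],[[0,0,0],[0,0,0]]]}}

```text
time: 61.15
tool_pos: [0.4776, -0.084, 0.2568]
tool_rot: [3.141, -0.002, 2.832]
contact_force: [-0.3, 0.4, 1.1]
opening: 0.0549
grip_force: 0.0
```

```bash
python3 go.py .4775 -.085 .203 162.3
```

```text
t 61.15 yaw 162.3 pos [ 0.4776 -0.084   0.2568] q6 -91.0 turn total frac -0.0003 shift total frac [-0.009 -0.037  2.153] norm rows 2.2 world [-0.    -0.001 -0.054]
```

Emit:
{"op": "send_rows", "data": {"plan": [[[0,-0.03,0.6],[0,0,0]],[[0,0,0.6],[0,0,0]],[[0,0,0.6],[0,0,0]],[[0,0,0.3],[0,0,0]],[[0,0,0],[0,0,0]],[[0,0,0],[0,0,0]],[[0,0,0],[0,0,0]],[[0,0,0],[0,0,0]],[[0,0,0],[0,0,0]],[[0,0,0],[0,0,0]]]}}

```text
time: 62.4
tool_pos: [0.4778, -0.0853, 0.2052]
tool_rot: [3.142, 0.0, 2.832]
contact_force: [-0.6, -0.4, -0.1]
opening: 0.0548
grip_force: 0.0
```

Emit:
{"op": "send_rows", "data": {"plan": [[[0,0,0],[0,0,0]],[[0,0,0],[0,0,0]],[[0,0,0],[0,0,0]],[[0,0,0],[0,0,0]],[[0,0,0],[0,0,0]],[[0,0,0],[0,0,0]],[[0,0,0],[0,0,0]],[[0,0,0],[0,0,0]],[[0,0,0],[0,0,0]],[[0,0,0],[0,0,0]]], "gripper": -1, "force": 20}}

```text
time: 63.65
tool_pos: [0.4774, -0.0866, 0.2052]
tool_rot: [-3.139, -0.0, 2.832]
contact_force: [-2.0, -4.5, -0.1]
opening: 0.014
grip_force: 20.0
```

Emit:
{"op": "send_rows", "data": {"plan": [[[0,0,0],[0,0,0.06]],[[0,0,0],[0,0,0.06]],[[0,0,0],[0,0,0.06]],[[0,0,0],[0,0,0.06]],[[0,0,0],[0,0,0.06]],[[0,0,0],[0,0,0.06]],[[0,0,0],[0,0,0.06]],[[0,0,0],[0,0,0.06]],[[0,0,0],[0,0,0]],[[0,0,0],[0,0,0]]]}}

```text
time: 64.9
tool_pos: [0.4769, -0.0871, 0.2052]
tool_rot: [-3.139, 0.002, 2.078]
contact_force: [-4.5, -8.5, -0.2]
opening: 0.0139
grip_force: 20.0
```

```bash
python3 go.py .4775 -.085 .203 72.3
```

```text
t 64.9 yaw 119.0 pos [ 0.4769 -0.0871  0.2052] q6 -48.0 turn total frac 0.5194 shift total frac [ 0.088 -0.005  0.087] norm rows 0.1 world [ 0.001  0.002 -0.002]
```

Emit:
{"op": "send_rows", "data": {"plan": [[[0,0,0],[0,0,0.065]],[[0,0,0],[0,0,0.065]],[[0,0,0],[0,0,0.065]],[[0,0,0],[0,0,0.065]],[[0,0,0],[0,0,0.065]],[[0,0,0],[0,0,0.065]],[[0,0,0],[0,0,0.065]],[[0,0,0],[0,0,0.065]],[[0,0,0],[0,0,0]],[[0,0,0],[0,0,0]]]}}

```text
time: 66.15
tool_pos: [0.4762, -0.0872, 0.2052]
tool_rot: [-3.139, 0.004, 1.261]
contact_force: [-8.3, -9.0, 1.8]
opening: 0.0139
grip_force: 20.0
```

Emit:
{"op": "send_rows", "data": {"plan": [[[0,0,0],[0,0,0]],[[0,0,0],[0,0,0]],[[0,0,0],[0,0,0]],[[0,0,0],[0,0,0]],[[0,0,-0.5],[0,0,0]],[[0,0,-0.8],[0,0,0]],[[0,0,-0.8],[0,0,0]],[[0,0,-0.8],[0,0,0]],[[0,0,0],[0,0,0]],[[0,0,0],[0,0,0]]], "gripper": 0.2}}

```text
time: 67.4
tool_pos: [0.4775, -0.0852, 0.2773]
tool_rot: [-3.141, -0.0, 1.261]
contact_force: [-0.0, 0.0, -0.5]
opening: 0.055
grip_force: 0.0
```

```bash
python3 - <<'E'
from m import *
F=frames("11")
for n in("top","side"):
    for nm,c,z0,z1 in(("handle",(.477,-.084),.2,.25),("knob",(.454,-.416),.1,.13)):
        q=region(F,n,c,.06,z0,z1)
        if q.sum()>20: print(nm,n,q.sum(),F[n][1][q][:,2].max().round(3),line(F[n][1][q][:,:2]))
    p=F[n][0]; h=cv2.cvtColor(p,cv2.COLOR_BGR2HSV); c=proj(n,(.455,-.416,.07)); vv,uu=np.indices(h.shape[:2])
    m=((h[...,0]<8)|(h[...,0]>172))&(h[...,1]>140)&(h[...,2]>100)&(np.hypot(uu-c[0],vv-c[1])<30)
    if m.any(): u,v=uu[m].mean(),vv[m].mean(); print("red",n,m.sum(),u.round(1),v.round(1),ray(n,u,v,.06).round(4))
b=cv2.resize(F["top"][0][205:265,380:450],None,fx=6,fy=6,interpolation=cv2.INTER_CUBIC)
a=cv2.resize(F["side"][0][140:200,255:325],None,fx=5,fy=6,interpolation=cv2.INTER_CUBIC)
cv2.imwrite("pics/k1.png",np.hstack([b,a]))
E
python3 go.py .454 -.417 .25 -50.5
```

```text
handle top 145 0.241 (array([472.7, -83.6]), [np.float64(16.8), np.float64(61.6)], 74.4)
knob top 78 0.122 (array([ 454.3, -416.3]), [np.float64(18.2), np.float64(51.5)], -50.8)
red top 11 407.3 230.4 [ 0.4806 -0.3887  0.06  ]
handle side 95 0.238 (array([475. , -83.1]), [np.float64(15.5), np.float64(68.2)], 71.5)
knob side 31 0.117 (array([ 457.4, -417.2]), [np.float64(18.3), np.float64(47.0)], -54.3)
red side 1 277.0 167.0 [ 0.4883 -0.3804  0.06  ]
t 67.5 yaw 72.3 pos [ 0.4774 -0.0852  0.2769] q6 -1.0 turn total frac 1.3639 shift total frac [9.646 9.163 1.078] norm rows 13.3 world [-0.023 -0.332 -0.027]
```

View pics/k1.png

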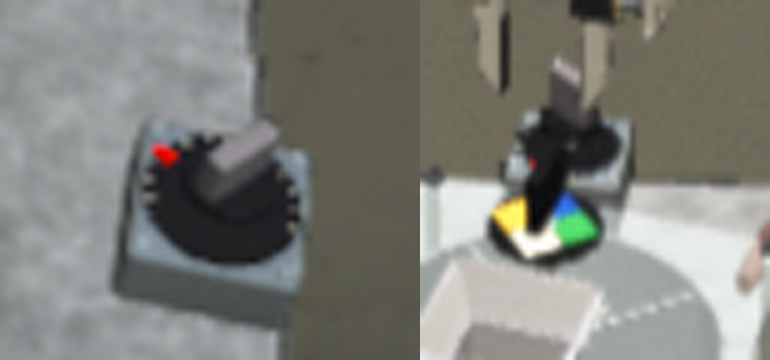

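White is under the hopper (handle at 72–74°). The knob's pointer is at −51° and the mark at about 47°. On to the knob.

Emit:
{"op": "send_rows", "data": {"plan": [[[0,0,0],[0,0,0.105]],[[0,0,0],[0,0,0.105]],[[0,0,0],[0,0,0.105]],[[0,0,0],[0,0,0.105]],[[0,0,0],[0,0,0.105]],[[0,0,0],[0,0,0.105]],[[0,0,0],[0,0,0.105]],[[0,0,0],[0,0,0.105]],[[0,0,0],[0,0,0.105]],[[0,0,0],[0,0,0.105]]]}}

```text
time: 68.75
tool_pos: [0.4775, -0.0852, 0.2769]
tool_rot: [-3.142, 0.002, -0.394]
contact_force: [-0.1, 0.0, 0.7]
opening: 0.0552
grip_force: 0.0
```

Emit:
{"op": "send_rows", "data": {"plan": [[[0,0,0],[0,0,0.105]],[[0,0,0],[0,0,0.105]],[[0,0,0],[0,0,0.105]],[[0.64,0.61,0],[0,0,0]],[[0.64,0.61,0],[0,0,0]],[[0.64,0.61,0],[0,0,0]],[[0.64,0.61,0],[0,0,0]],[[0.64,0.61,0],[0,0,0]],[[0.64,0.61,0],[0,0,0]],[[0.64,0.61,0],[0,0,0]]]}}

```text
time: 70.0
tool_pos: [0.4661, -0.2404, 0.277]
tool_rot: [3.141, 0.001, -0.883]
contact_force: [-0.5, -0.2, -0.2]
opening: 0.0554
grip_force: 0.0
```

Emit:
{"op": "send_rows", "data": {"plan": [[[0.64,0.61,0],[0,0,0]],[[0.64,0.61,0],[0,0,0]],[[0.64,0.61,0],[0,0,0]],[[0.64,0.61,0],[0,0,0]],[[0.64,0.61,0],[0,0,0]],[[0.64,0.61,0],[0,0,0]],[[0.64,0.61,0],[0,0,0]],[[0,0,0],[0,0,0]],[[0,0,0],[0,0,0]],[[0,0,0],[0,0,0]]]}}

```text
time: 71.25
tool_pos: [0.4552, -0.3933, 0.2779]
tool_rot: [-3.141, -0.0, -0.882]
contact_force: [-0.2, -0.5, 0.7]
opening: 0.0554
grip_force: 0.0
```

```bash
python3 go.py .457 -.417 .087 -50.7
```

```text
t 71.25 yaw -50.5 pos [ 0.4552 -0.3933  0.2779] q6 92.0 turn total frac 0.0017 shift total frac [0.78  0.545 7.635] norm rows 7.7 world [ 0.002 -0.024 -0.191]
```

Emit:
{"op": "send_rows", "data": {"plan": [[[0.39,0.27,0.4],[0,0,0]],[[0.39,0.27,0.8],[0,0,0]],[[0,0,0.9],[0,0,0]],[[0,0,0.9],[0,0,0]],[[0,0,0.9],[0,0,0]],[[0,0,0.9],[0,0,0]],[[0,0,0.7],[0,0,0]],[[0,0,0],[0,0,0]],[[0,0,0],[0,0,0]],[[0,0,0],[0,0,0]]]}}

```text
time: 72.5
tool_pos: [0.4572, -0.418, 0.1409]
tool_rot: [-3.141, -0.001, -0.883]
contact_force: [-0.4, -0.2, 0.5]
opening: 0.0551
grip_force: 0.0
```

```bash
python3 go.py .457 -.417 .087 -50.7
```

```text
t 72.5 yaw -50.6 pos [ 0.4572 -0.418   0.1409] q6 91.0 turn total frac 0.0012 shift total frac [-0.037 -0.019  2.156] norm rows 2.2 world [-0.     0.001 -0.054]
```

Emit:
{"op": "send_rows", "data": {"plan": [[[0,0,0.5],[0,0,0]],[[0,0,0.5],[0,0,0]],[[0,0,0.5],[0,0,0]],[[0,0,0.4],[0,0,0]],[[0,0,0.25],[0,0,0]],[[0,0,0],[0,0,0]],[[0,0,0],[0,0,0]],[[0,0,0],[0,0,0]],[[0,0,0],[0,0,0]],[[0,0,0],[0,0,0]]]}}

```text
time: 73.75
tool_pos: [0.457, -0.4176, 0.0866]
tool_rot: [-3.142, -0.0, -0.883]
contact_force: [0.7, -0.4, 0.3]
opening: 0.055
grip_force: 0.0
```

Emit:
{"op": "send_rows", "data": {"plan": [[[0,0,0],[0,0,0]],[[0,0,0],[0,0,0]],[[0,0,0],[0,0,0]],[[0,0,0],[0,0,0]],[[0,0,0],[0,0,0]],[[0,0,0],[0,0,0]],[[0,0,0],[0,0,0]],[[0,0,0],[0,0,0]],[[0,0,0],[0,0,0]],[[0,0,0],[0,0,0]]], "gripper": -1, "force": 30}}

```text
time: 75.0
tool_pos: [0.4554, -0.4188, 0.0865]
tool_rot: [3.139, 0.0, -0.883]
contact_force: [-6.1, -3.4, 1.5]
opening: 0.0156
grip_force: 30.0
```

Emit:
{"op": "send_rows", "data": {"plan": [[[0,0.08,0],[0,0,0]],[[0,0,0.12],[0,0,0]],[[0,0,0.12],[0,0,0]],[[0,0,0.12],[0,0,0]],[[0,0,0.12],[0,0,0]],[[0,0,0.12],[0,0,0]],[[0,0,0],[0,0,0]],[[0,0,0],[0,0,0]],[[0,0,0],[0,0,0]],[[0,0,0],[0,0,0]]]}}

```text
time: 76.25
tool_pos: [0.4553, -0.419, 0.073]
tool_rot: [3.141, -0.001, -0.883]
contact_force: [-5.2, 3.2, 12.1]
opening: 0.0161
grip_force: 30.0
```

Emit:
{"op": "send_rows", "data": {"plan": [[[0,0,0],[0,0,-0.06]],[[0,0,0],[0,0,-0.06]],[[0,0,0],[0,0,-0.06]],[[0,0,0],[0,0,-0.06]],[[0,0,0],[0,0,-0.06]],[[0,0,0],[0,0,-0.06]],[[0,0,0],[0,0,-0.06]],[[0,0,0],[0,0,-0.06]],[[0,0,0],[0,0,-0.06]],[[0,0,0],[0,0,0]]]}}

```text
time: 77.5
tool_pos: [0.4543, -0.4212, 0.073]
tool_rot: [3.137, 0.001, -0.034]
contact_force: [-9.7, -5.9, 11.1]
opening: 0.0161
grip_force: 30.0
```

```bash
python3 go.py .457 -.417 .0725 47
```

```text
t 77.5 yaw -1.9 pos [ 0.4543 -0.4212  0.073 ] q6 42.0 turn total frac -0.5438 shift total frac [ 0.198 -0.036  0.021] norm rows 0.2 world [ 0.003  0.004 -0.001]
```

Emit:
{"op": "send_rows", "data": {"plan": [[[0,0.05,0],[0,0,-0.06]],[[0,0,0],[0,0,-0.06]],[[0,0,0],[0,0,-0.06]],[[0,0,0],[0,0,-0.06]],[[0,0,0],[0,0,-0.06]],[[0,0,0],[0,0,-0.06]],[[0,0,0],[0,0,-0.06]],[[0,0,0],[0,0,-0.06]],[[0,0,0],[0,0,-0.06]],[[0,0,0],[0,0,0]]]}}

```text
time: 78.75
tool_pos: [0.4552, -0.4236, 0.073]
tool_rot: [3.136, 0.004, 0.814]
contact_force: [-6.0, -10.0, 6.1]
opening: 0.0158
grip_force: 30.0
```

```bash
python3 go.py .456 -.42 .0725 47; python3 - <<'E'
from m import *
F=frames("12")
b=cv2.resize(F["top"][0][210:260,385:445],None,fx=9,fy=9,interpolation=cv2.INTER_CUBIC)
cv2.imwrite("pics/k2.png",b)
E
```

```text
t 78.75 yaw 46.7 pos [ 0.4552 -0.4236  0.073 ] q6 -6.0 turn total frac -0.0038 shift total frac [ 0.126 -0.073  0.022] norm rows 0.1 world [ 0.001  0.004 -0.001]
```

View pics/k2.png

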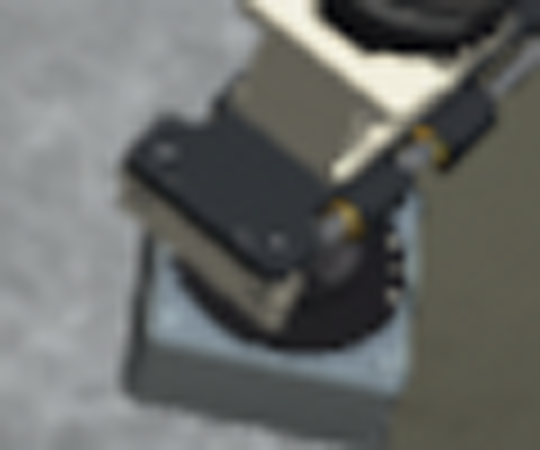

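The gripper hides the mark in this view, so I'll refine the mark's angle from the earlier clear frames.

```bash
python3 - <<'E'
from m import *
import glob
for n in("top","side"):
  for t in range(12):
    if t==3: continue
    try: p=cv2.imread(f"pics/{n}{t}.png"); d=np.load(f"{n}{t}.npy")
    except Exception: continue
    h=cv2.cvtColor(p,cv2.COLOR_BGR2HSV); c=proj(n,(.456,-.419,.062)); vv,uu=np.indices(h.shape[:2]); near=np.hypot(uu-c[0],vv-c[1])<32
    p=p.astype(float); w=np.clip(p[...,2]-np.maximum(p[...,0],p[...,1])-40,0,None)*near
    if w.sum()<100: continue
    M=ray(n,(uu*w).sum()/w.sum(),(vv*w).sum()/w.sum(),.06)
    m=((h[...,2]<55)&near).astype(np.uint8); k,l,s,ce=cv2.connectedComponentsWithStats(m); 
    o="" 
    if k>1:
        i=1+s[1:,4].argmax(); v,u=np.nonzero(l==i); Q=np.array([ray(n,a,b,.06)[:2] for a,b in zip(u,v)]).astype(np.float32)*1000
        cc,r=cv2.minEnclosingCircle(Q); o=(np.round(cc,1),round(r,1),s[i,4])
        D=M[:2]*1000-cc; o+=(np.hypot(*D).round(1),np.degrees(np.arctan2(D[1],D[0])).round(1))
    C=cloud(n,d); q=(d>0)&(np.hypot(C[...,0]-.456,C[...,1]+.418)<.06)&(C[...,2]>.1)&(C[...,2]<.13)
    B=line(C[q][:,:2])[0] if q.sum()>25 else None
    if B is not None: D=M[:2]*1000-B; B=(B,np.hypot(*D).round(1),np.degrees(np.arctan2(D[1],D[0])).round(1))
    print(n,t,w.sum().round(),M.round(4),"dial",o,"bar",B)
E
```

```text
top 0 1349.0 [ 0.4812 -0.3879  0.06  ] dial (array([ 451.8, -419. ]), 43.1, np.int32(315), np.float64(42.8), np.float64(46.6)) bar (array([ 455.4, -418. ]), np.float64(39.6), np.float64(49.4))
top 1 1369.0 [ 0.4812 -0.3879  0.06  ] dial (array([ 451.8, -419. ]), 43.1, np.int32(311), np.float64(42.8), np.float64(46.6)) bar (array([ 455.9, -418.7]), np.float64(39.8), np.float64(50.6))
top 2 1349.0 [ 0.4812 -0.3879  0.06  ] dial (array([ 451.8, -419. ]), 43.1, np.int32(313), np.float64(42.8), np.float64(46.6)) bar (array([ 454.5, -418.2]), np.float64(40.3), np.float64(48.6))
top 4 1362.0 [ 0.4812 -0.3879  0.06  ] dial (array([ 451.8, -419. ]), 43.1, np.int32(313), np.float64(42.8), np.float64(46.6)) bar (array([ 455.3, -418.2]), np.float64(39.8), np.float64(49.5))
top 5 1359.0 [ 0.4812 -0.3879  0.06  ] dial (array([ 451.8, -419. ]), 43.1, np.int32(313), np.float64(42.8), np.float64(46.6)) bar (array([ 455.1, -419. ]), np.float64(40.6), np.float64(50.0))
top 6 1341.0 [ 0.4812 -0.3879  0.06  ] dial (array([ 451.8, -419. ]), 43.1, np.int32(313), np.float64(42.8), np.float64(46.6)) bar (arr
[... 387 characters left out ...]
y([ 455.2, -419.2]), np.float64(40.6), np.float64(50.3))
top 9 1349.0 [ 0.4812 -0.3879  0.06  ] dial (array([ 451.8, -419. ]), 43.1, np.int32(316), np.float64(42.8), np.float64(46.6)) bar (array([ 455.7, -417.6]), np.float64(39.1), np.float64(49.3))Traceback (most recent call last):
  File "<stdin>", line 15, in <module>
  File "h.py", line 6, in ray
    K,R,t=cal(n); o=-R.T@t; d=R.T@np.linalg.solve(K,[u,v,1.]); return o+d*(z-o[2])/d[2]
          ~~~^^^
  File "h.py", line 4, in cal
    c=get_calibration(n); K=np.array(c["intrinsics"],float); R=cv2.Rodrigues(np.array(c["rvec"],float))[0]; t=np.array(c["tvec"],float).ravel(); return K,R,t
ValueError: time passes only in moves, steps and waits
```

Emit:
{"op": "send_rows", "data": {"plan": [[[0,0,0],[0,0,-0.015]],[[0,0,0],[0,0,0]],[[0,0,0],[0,0,0]],[[0,0,0],[0,0,0]],[[0,0,0],[0,0,0]],[[0,0,0],[0,0,0]],[[0,0,0],[0,0,0]],[[0,0,0],[0,0,0]],[[0,0,0],[0,0,0]],[[0,0,0],[0,0,0]]]}}

```text
time: 80.1
tool_pos: [0.4552, -0.4236, 0.0731]
tool_rot: [3.136, 0.004, 0.837]
contact_force: [-4.6, -8.5, 6.9]
opening: 0.0158
grip_force: 30.0
```

Emit:
{"op": "send_rows", "data": {"plan": [[[0,0,0],[0,0,0]],[[0,0,0],[0,0,0]],[[0,0,0],[0,0,0]],[[0,0,0],[0,0,0]],[[0,0,-0.4],[0,0,0]],[[0,0,-0.9],[0,0,0]],[[0,0,-0.9],[0,0,0]],[[0,0,-0.9],[0,0,0]],[[0,0,-0.9],[0,0,0]],[[0,0,-0.9],[0,0,0]]], "gripper": 0.1}}

```text
time: 81.35
tool_pos: [0.4554, -0.4201, 0.1955]
tool_rot: [3.141, -0.0, 0.837]
contact_force: [-0.4, -0.3, 0.0]
opening: 0.0505
grip_force: 0.0
```

Emit:
{"op": "send_rows", "data": {"plan": [[[0,0,-0.9],[0,0,0]],[[0,0,-0.9],[0,0,0]],[[0.6,-0.6,0],[0,0,0]],[[0.6,-0.6,0],[0,0,0]],[[0.6,-0.6,0],[0,0,0]],[[0.6,-0.6,0],[0,0,0]],[[0.6,-0.6,0],[0,0,0]],[[0.6,-0.6,0],[0,0,0]],[[0.6,-0.6,0],[0,0,0]],[[0,0,0],[0,0,0]]]}}

```text
time: 82.6
tool_pos: [0.4478, -0.2704, 0.2394]
tool_rot: [3.141, -0.0, 0.839]
contact_force: [0.1, 0.0, 0.0]
opening: 0.0506
grip_force: 0.0
```

```bash
python3 - <<'E'
from m import *
F=frames("13")
for n in("top","side"):
    q=region(F,n,(.456,-.418),.05,.088,.115)
    if q.sum()>20: print("knob",n,q.sum(),F[n][1][q][:,2].max().round(3),line(F[n][1][q][:,:2]))
b=cv2.resize(F["top"][0][213:258,390:440],None,fx=9,fy=9,interpolation=cv2.INTER_CUBIC)
a=cv2.resize(F["side"][0][145:190,260:298],None,fx=9,fy=9,interpolation=cv2.INTER_CUBIC)
cv2.imwrite("pics/k3.png",np.hstack([b,a]))
E
```

```text
knob top 81 0.11 (array([ 454. , -417.7]), [np.float64(22.1), np.float64(48.4)], 53.0)
knob side 40 0.104 (array([ 456.5, -417.4]), [np.float64(22.8), np.float64(46.5)], 46.9)
```

View pics/k3.png

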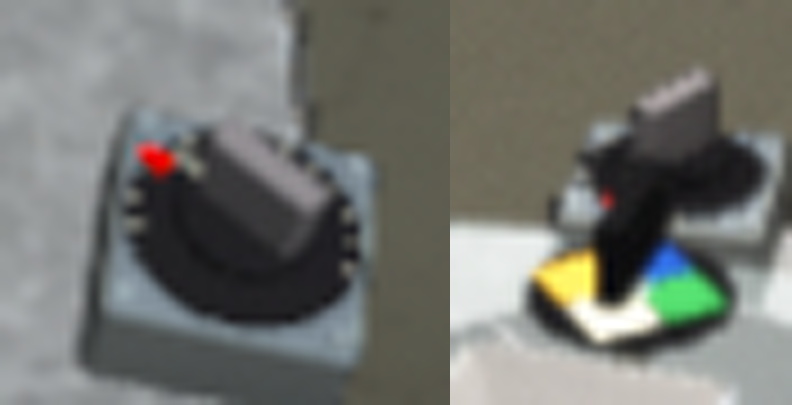

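```bash
python3 - <<'E'
from m import *
p=cv2.imread("pics/top13.png").astype(float)
vv,uu=np.indices(p.shape[:2])
g=p.min(-1); w=np.clip(g-95,0,None)*((uu>=408)&(uu<=413)&(vv>=229)&(vv<=234))
print(p[227:236,403:415].min(-1).astype(int))
u,v=(uu*w).sum()/w.sum(),(vv*w).sum()/w.sum(); print(u,v)
for z in(.058,.062,.066,.07):
    P=ray("top",u,v,z)[:2]
    for ax in((.4540,-.4180),(.4545,-.4195),(.453,-.419)):
        D=P-ax;M=np.array([.4812,-.3879])-ax
        print(z,ax,P.round(4),"r",np.hypot(*D).round(4),"ptr",np.degrees(np.arctan2(D[1],D[0])).round(1),"mark",np.degrees(np.arctan2(M[1],M[0])).round(1))
E
```

```text
[[109 108 123 132 127 124 125 128 105  85  97 129]
 [ 99 114 112 121 133 109  89 123 104  54  75 122]
 [ 94 117  99  69  84  71  95  99  74  49  63  91]
 [ 96 121  86   0   0   4  93 118  92  60  56  63]
 [100 114  92  41   0   4  56  95 122  92  58  58]
 [100  94  68  43  25  26  31  42  88  78  57  57]
 [ 94  74  37  32  31  32  29  31  39  51  56  56]
 [ 95 109  73  32  33  32  28  31  35  42  54  56]
 [ 84  88  63  31  32  31  25  30  32  34  41  50]]
410.5 230.42592592592592
0.058 (0.454, -0.418) [ 0.4829 -0.4005] r 0.0338 ptr 31.2 mark 47.9
0.058 (0.4545, -0.4195) [ 0.4829 -0.4005] r 0.0342 ptr 33.7 mark 49.8
0.058 (0.453, -0.419) [ 0.4829 -0.4005] r 0.0352 ptr 31.7 mark 47.8
0.062 (0.454, -0.418) [ 0.4801 -0.3995] r 0.032 ptr 35.3 mark 47.9
0.062 (0.4545, -0.4195) [ 0.4801 -0.3995] r 0.0325 ptr 38.0 mark 49.8
0.062 (0.453, -0.419) [ 0.4801 -0.3995] r 0.0334 ptr 35.7 mark 47.8
0.066 (0.454, -0.418) [ 0.4773 -0.3985] r 0.0304 ptr 40.0 mark 47.9
0.066 (0.4545, -0.4195) [ 0.4773 -0.3985] r 0.031 ptr 42.7 mark 49.8
0.066 (0.453, -0.419) [ 0.4773 -0.3985] r 0.0318 ptr 40.2 mark 47.8
0.07 (0.454, -0.418) [ 0.4745 -0.3974] r 0.029 ptr 45.1 mark 47.9
0.07 (0.4545, -0.4195) [ 0.4745 -0.3974] r 0.0298 ptr 47.9 mark 49.8
0.07 (0.453, -0.419) [ 0.4745 -0.3974] r 0.0304 ptr 45.1 mark 47.8
```

```bash
python3 - <<'E'
from m import *
def ang(n,a,b,z): 
    d=ray(n,*b,z)-ray(n,*a,z); return np.hypot(*d[:2]).round(4),np.degrees(np.arctan2(d[1],d[0])).round(1)
print(ang("top",(427,233.6),(417.2,226.3),.102),ang("side",(288.3,152.8),(281.1,156.7),.102))
# bar pixels, top face only, from colour (bright grey-pink face) via PCA of rays at z=.102
for n,t,z in(("top","13",.102),("top","11",.116),("side","13",.102)):
    p=cv2.imread(f"pics/{n}{t}.png"); C=cloud(n,np.load(f"{n}{t}.npy"))
    q=(np.hypot(C[...,0]-.456,C[...,1]+.418)<.04)&(C[...,2]>z-.006)&(C[...,2]<z+.012)
    v,u=np.nonzero(q); P=np.array([ray(n,a,b,z)[:2] for a,b in zip(u,v)]); c=P.mean(0); e,V=np.linalg.eigh(np.cov((P-c).T)); print(n,t,len(P),c.round(4),np.sqrt(e*12).round(4),np.degrees(np.arctan2(V[1,1],V[0,1])).round(1))
E
python3 go.py .4565 -.421 .12 48
```

```text
(np.float64(0.0411), np.float64(49.0)) (np.float64(0.047), np.float64(49.1))
top 13 60 [ 0.4525 -0.4183] [0.0182 0.0498] 46.0
top 11 50 [ 0.4532 -0.4172] [0.0164 0.0499] 128.7
side 13 19 [ 0.4573 -0.4111] [0.0152 0.0516] 52.1
t 82.7 yaw 48.0 pos [ 0.4479 -0.2719  0.2392] q6 2.0 turn total frac -0.0001 shift total frac [-4.202  4.246  4.768] norm rows 7.6 world [ 0.009 -0.149 -0.119]
```

Bar and pointer at about 47.5°, mark at about 48°, knob top at 0.102–0.104 m (pressed home). Regripping and pulling straight up.

Emit:
{"op": "send_rows", "data": {"plan": [[[-0.6,0.6,0],[0,0,0]],[[-0.6,0.6,0],[0,0,0]],[[-0.6,0.6,0],[0,0,0]],[[-0.6,0.6,0],[0,0,0]],[[-0.6,0.6,0],[0,0,0]],[[-0.6,0.6,0],[0,0,0]],[[-0.6,0.65,0],[0,0,0]],[[0,0,0],[0,0,0]],[[0,0,0.8],[0,0,0]],[[0,0,0.8],[0,0,0]]]}}

```text
time: 83.95
tool_pos: [0.456, -0.4213, 0.1983]
tool_rot: [-3.142, -0.0, 0.836]
contact_force: [-0.4, 0.1, 0.2]
opening: 0.0502
grip_force: 0.0
```

Emit:
{"op": "send_rows", "data": {"plan": [[[0,0,0.8],[0,0,0]],[[0,0,0.8],[0,0,0]],[[0,0,0.8],[0,0,0]],[[0,0,0],[0,0,0]],[[0,0,0],[0,0,0]],[[0,0,0],[0,0,0]],[[0,0,0],[0,0,0]],[[0,0,0],[0,0,0]],[[0,0,0],[0,0,0]],[[0,0,0],[0,0,0]]]}}

```text
time: 85.2
tool_pos: [0.4563, -0.4209, 0.1389]
tool_rot: [-3.142, -0.0, 0.837]
contact_force: [-0.2, 0.1, 0.1]
opening: 0.0503
grip_force: 0.0
```

```bash
python3 go.py .457 -.421 .074 48
```

```text
t 85.2 yaw 48.0 pos [ 0.4563 -0.4209  0.1389] q6 -8.0 turn total frac -0.0005 shift total frac [0.016 0.023 2.597] norm rows 2.6 world [ 0.001 -0.    -0.065]
```

Emit:
{"op": "send_rows", "data": {"plan": [[[0,0.04,0.6],[0,0,0]],[[0,0,0.6],[0,0,0]],[[0,0,0.6],[0,0,0]],[[0,0,0.5],[0,0,0]],[[0,0,0.26],[0,0,0]],[[0,0,0],[0,0,0]],[[0,0,0],[0,0,0]],[[0,0,0],[0,0,0]],[[0,0,0],[0,0,0]],[[0,0,0],[0,0,0]]]}}

```text
time: 86.45
tool_pos: [0.4571, -0.4217, 0.0751]
tool_rot: [3.141, -0.0, 0.837]
contact_force: [-0.9, 0.3, -0.2]
opening: 0.0508
grip_force: 0.0
```

Emit:
{"op": "send_rows", "data": {"plan": [[[0,0,0],[0,0,0]],[[0,0,0],[0,0,0]],[[0,0,0],[0,0,0]],[[0,0,0],[0,0,0]],[[0,0,0],[0,0,0]],[[0,0,0],[0,0,0]],[[0,0,0],[0,0,0]],[[0,0,0],[0,0,0]],[[0,0,0],[0,0,0]],[[0,0,0],[0,0,0]]], "gripper": -1, "force": 40}}

```text
time: 87.7
tool_pos: [0.4571, -0.4217, 0.0749]
tool_rot: [3.141, -0.0, 0.837]
contact_force: [1.1, -0.4, -1.4]
opening: 0.0156
grip_force: 40.0
```

Emit:
{"op": "send_rows", "data": {"plan": [[[0,0,-0.13],[0,0,0]],[[0,0,-0.13],[0,0,0]],[[0,0,-0.13],[0,0,0]],[[0,0,-0.13],[0,0,0]],[[0,0,-0.13],[0,0,0]],[[0,0,0],[0,0,0]],[[0,0,0],[0,0,0]],[[0,0,0],[0,0,0]],[[0,0,0],[0,0,0]],[[0,0,0],[0,0,0]]]}}

```text
time: 88.95
tool_pos: [0.457, -0.4216, 0.0892]
tool_rot: [-3.141, -0.0, 0.837]
contact_force: [5.4, -5.2, -16.3]
opening: 0.016
grip_force: 40.0
```

The knob has reached its upper stop (14 mm, 16 N). Release, back off and check.

Emit:
{"op": "send_rows", "data": {"plan": [[[0,0,0],[0,0,0]],[[0,0,0],[0,0,0]],[[0,0,0],[0,0,0]],[[0,0,0],[0,0,0]],[[0,0,0],[0,0,0]],[[0,0,-0.5],[0,0,0]],[[0,0,-0.9],[0,0,0]],[[0,0,-0.9],[0,0,0]],[[0,0,-0.9],[0,0,0]],[[0,0,-0.9],[0,0,0]]], "gripper": 0.1}}

```text
time: 90.2
tool_pos: [0.4571, -0.4217, 0.1955]
tool_rot: [3.141, 0.0, 0.837]
contact_force: [0.5, 0.0, -0.9]
opening: 0.0506
grip_force: 0.0
```

Emit:
{"op": "send_rows", "data": {"plan": [[[0,0,-0.9],[0,0,0]],[[0,0,-0.9],[0,0,0]],[[0,0,-0.9],[0,0,0]],[[0.6,-0.6,0],[0,0,0]],[[0.6,-0.6,0],[0,0,0]],[[0.6,-0.6,0],[0,0,0]],[[0.6,-0.6,0],[0,0,0]],[[0.6,-0.6,0],[0,0,0]],[[0.6,-0.6,0],[0,0,0]],[[0,0,0],[0,0,0]]]}}

```text
time: 91.45
tool_pos: [0.4506, -0.2933, 0.262]
tool_rot: [3.141, -0.0, 0.839]
contact_force: [0.0, 0.2, 0.4]
opening: 0.0504
grip_force: 0.0
```

```bash
python3 - <<'E'
from m import *
F=frames("14")
for n,t,z in(("top","14",.116),("side","14",.116)):
    C=F[n][1]; q=(np.hypot(C[...,0]-.456,C[...,1]+.418)<.04)&(C[...,2]>z-.006)&(C[...,2]<z+.012)
    v,u=np.nonzero(q); P=np.array([ray(n,a,b,z)[:2] for a,b in zip(u,v)]); c=P.mean(0); e,V=np.linalg.eigh(np.cov((P-c).T)); print(n,len(P),c.round(4),np.degrees(np.arctan2(V[1,1],V[0,1])).round(1),np.median(C[q][:,2]))
q=region(F,"top",(.477,-.084),.06,.2,.25); print("handle",line(F["top"][1][q][:,:2]))
b=cv2.resize(F["top"][0][165:275,250:450],None,fx=4,fy=4,interpolation=cv2.INTER_CUBIC); cv2.imwrite("pics/f.png",b)
E
```

```text
top 59 [ 0.4537 -0.4169] -136.4 0.11413563305035276
side 22 [ 0.4556 -0.4113] 51.4 0.11417388660869193
handle (array([470.3, -69. ]), [np.float64(9.6), np.float64(34.8)], 64.0)
```

View pics/f.png

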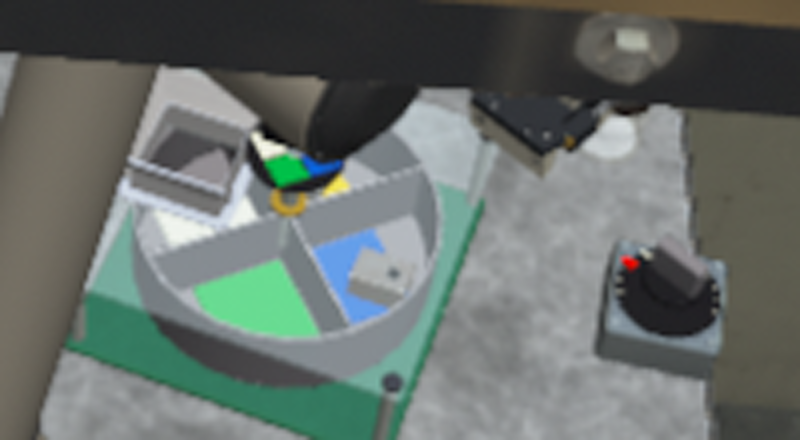

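```bash
python3 - <<'E'
from m import *
F=load("14"); C=F["top"][1]; p=F["top"][0]
for v in range(200,214,2): print(v,[(u,int(C[v,u,2]*1000),tuple(p[v,u].tolist())) for u in range(296,310,3)])
C=F["side"][1]; p=F["side"][0]
q=(np.hypot(C[...,0]-.504,C[...,1]-.002)<.035)&(C[...,2]<.18); v,u=np.nonzero(q); print(len(u),u.min(),u.max(),v.min(),v.max(),np.percentile(C[q][:,2],[0,25,50,75,100]).round(3))
a=cv2.resize(p[160:250,215:330],None,fx=6,fy=6,interpolation=cv2.INTER_CUBIC); cv2.imwrite("pics/g.png",a)
E
```

```text
200 [(296, 71, (76, 73, 74)), (299, 63, (78, 75, 77)), (302, 51, (84, 83, 82)), (305, 114, (100, 99, 99)), (308, 120, (117, 117, 118))]
202 [(296, 64, (77, 75, 76)), (299, 47, (78, 75, 76)), (302, 36, (74, 72, 73)), (305, 30, (100, 97, 100)), (308, 64, (64, 64, 62))]
204 [(296, 44, (76, 74, 76)), (299, 35, (114, 111, 114)), (302, 38, (143, 139, 143)), (305, 34, (147, 143, 147)), (308, 56, (83, 80, 79))]
206 [(296, 41, (111, 108, 111)), (299, 30, (146, 142, 146)), (302, 43, (147, 142, 146)), (305, 39, (146, 143, 146)), (308, 152, (119, 117, 117))]
208 [(296, 38, (151, 146, 149)), (299, 35, (146, 142, 145)), (302, 23, (146, 142, 146)), (305, 38, (146, 142, 146)), (308, 161, (118, 119, 119))]
210 [(296, 177, (151, 142, 139)), (299, 174, (191, 180, 176)), (302, 36, (152, 147, 150)), (305, 25, (156, 151, 154)), (308, 176, (168, 161, 157))]
212 [(296, 140, (102, 102, 103)), (299, 153, (87, 88, 88)), (302, 175, (158, 149, 144)), (305, 177, (190, 179, 175)), (308, 118, (208, 195, 188))]
25 262 277 195 236 [0.011 0.015 0.017 0.072 0.147]
```

View pics/g.png

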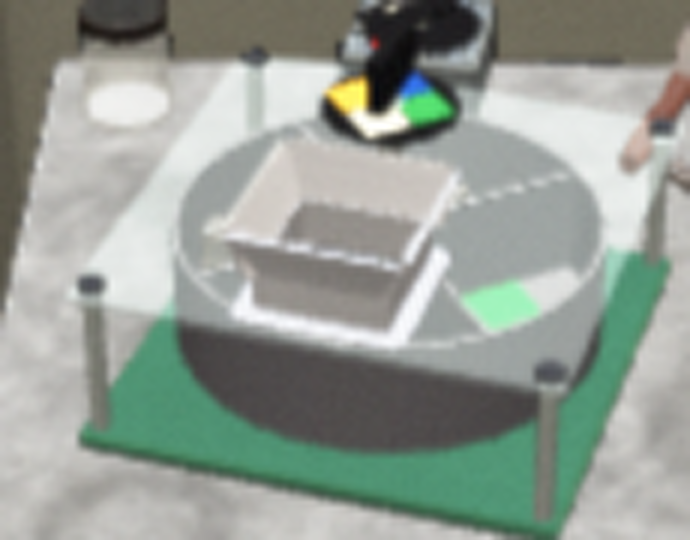

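The view through the throat reads floor height (about 35 mm), so the hopper and the white compartment are empty. The tray is parked and the knob is out at the mark. Handing in.

```bash
python3 -c "
from cell import robot; print(robot.hand_in())"
```

```text
the job is handed in; nothing more can be done
None
```

Handed in at about 92 s: the one block is in blue and both bars were dropped through the hopper over yellow (not seen again after parking). White is parked empty under the hopper, and the knob is locked out at its upper stop within about 2° of the red mark by my measurements.

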